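# Cull the carrier boats and load the magazine

## Robot

A 6-joint arm with a two-finger parallel gripper is mounted at the origin on the work surface. World frame = base frame: x ahead of the robot, y to its left, z up, the work surface at z = 0. Lengths are in m, angles in rad, forces in N, time in s.
With the tool pointing down it reaches from about 0.35 to 0.875 m from the base axis. Payload 4.2 kg.
Tool frame: the origin (TCP) lies where the fingers leave the gripper's body, on its centre line; the fingertips stand 70 mm ahead of it and the grasp point (between the pads) lies 51 mm ahead of it; z points along the fingers, y is the direction in which the jaws open and shut (so a half turn about z gives the same grasp; the last joint's range is limited). The gripper opens to 87 mm and grips with 3 to 60 N. Pads are 19 mm wide; open, the fingers measure 117 mm over their backs; the gripper's body (75 mm by 190 mm) begins 51 mm behind the grasp point.
Start: joints at [1.576, 0.385, 0.008, 0, -1.194, -0.259], TCP at [0.157, 0.605, 0.292] pointing down, gripper open.
Joint ranges: [-3.14, 3.14], [-1.21, 2.06], [-1.07, 1.41], [-3.16, 2.05], [-2.99, -0.16], [-3.1, 3.1]. Speed limits (rad/s): [2.79, 2.79, 3.14, 3.14, 3.14, 3.14].

## Interface

Orientations are given as a unit quaternion [x, y, z, w].
In Python, from bench import r gives the robot as it stands.
- The arm moves only by the shell command python3 -m jog 'ROWS' [FORCE]. ROWS is JSON, a list of rows, each an object of numbers: "x", "y", "z": the shift along the tool's x, y, z in mm; "roll": the turn about the tool's z in rad; "fingers": the opening, from 0 (shut) to 1 (fully open). In form: [{"x": .., "y": .., "z": .., "roll": .., "fingers": ..}, ...]. A call has 1 to 10 rows; each row is the pose to reach, as a shift and turn from the pose commanded when the call began, along the tool's axes at that moment; what a row does not reach only later rows make up. A row lasts 1/12 s, in which the tool goes at most 41.7 mm and 7.16 degrees, less where a joint would pass 70% of its speed; a pose out of reach is approached as far as the arm can. A call with a gripper value outside its range is refused whole. The fingers move at their own pace and stop on an object; FORCE is the grip in N (left out, the last holds). Time passes only in rows, so rows that repeat a pose let the fingers close. It gives the time, the measured TCP pose, the force and the opening at its end, in the units of the state.
- r.get_obs(): the state, without advancing time (a new reading comes with each control period).
- r.capture(name): name is "scene" or "top" or "wrist"; returns a dict with "color" (420x560x3 uint8, red, green, blue), "fovy" (degrees; the focal length in pixels is half the picture's height over the tangent of half this angle, whatever the lens; pixels are square), "cx", "cy" (the principal point, pixels), "position" and "orientation" of the camera in the world; the wrist camera has in their place "mount" (4x4, takes a point from camera to tool coordinates, whose origin is the TCP and whose axes are the flange's). Camera axes: x right, y down, z forward; pixel columns grow to the right and rows downward; lengths in m; the calibration is good to about 2 mm. A picture is of the moment at which its call begins: read the wrist's pose just before it. There is no depth.
- r.hand_in(): hands the job in, once; it reports no verdict.
The state is a dict: "time": time; "q": joint angles; "qvel": joint speeds; "joint_torque": joint torques, N m; "tool_pos": TCP position; "eef_rot": TCP orientation; "force": force on the tool from outside, world axes, zero at the start; "moment": the same for the moment, N m; "finger_gap": finger opening in m.
Only numpy, scipy, OpenCV 4.12 (cv2) and the standard library are available. Lean on these libraries where they do the work, as an engineer would, in place of code of your own. Each camera call takes 0.05 s, during which the arm holds its last target.

## Task

Sort the batch of blue carrier boats lying on the green mat: drop every odd one (too short, chipped at a corner, or bent) into the grey reject bin, and slide every sound one along the mat into a lane of its own in the aluminium magazine, fully home against the stop. When all are sorted and loaded, throw the black clamp lever on the magazine all the way over, away from the robot. Leave the other things on the bench where they are.

Things in the scene. Friction and masses are not known exactly. Their poses are not given: they have to be found in the camera images.
- boat1: sound carrier boat: straight blue plastic bar 120 long (its x) x 40 wide (y) x 18 high (z), five dark square pockets along the top, both ends square. Origin: centre of its underside. May be absent.
- boat2: sound carrier boat: straight blue plastic bar 120 long (its x) x 40 wide (y) x 18 high (z), five dark square pockets along the top, both ends square. Origin: centre of its underside. May be absent.
- boat3: sound carrier boat: straight blue plastic bar 120 long (its x) x 40 wide (y) x 18 high (z), five dark square pockets along the top, both ends square. Origin: centre of its underside. May be absent.
- boat4: sound carrier boat: straight blue plastic bar 120 long (its x) x 40 wide (y) x 18 high (z), five dark square pockets along the top, both ends square. Origin: centre of its underside. May be absent.
- boat5: odd boat, too short: like the others (blue, 40 wide, 18 high) but only 90 long (x), three pockets. Origin: centre of its underside. May be absent.
- boat6: odd boat, chipped: 120 (x) x 40 (y) x 18, but at its +x end the +y corner is broken away over 32 (x) x 20 (y); full 40 width from x = -60 to +28, only y = -20 to 0 beyond. Origin: underside, middle of the unbroken outline. May be absent.
- boat7: odd boat, bent in the plane of its top: two straight arms about 60 long, 40 wide, 18 high meeting at the origin (on the underside), one running at +0.2 rad from +x, the other at -0.2 rad from -x, so both ends lean to +y. May be absent.
- magazine: fixed aluminium magazine: four parallel lanes side by side along x, mouths open towards the robot (-x), closed by a dark steel stop plate 36 high at the back (stop face at x = +58). Origin: underside (on the mat), centre of the lanes. No floor: boats slide on the mat. A boat fully home against the stop has its centre at x = -2 and shows 4 at the mouth.
- mouths (a point): middle of the four lane mouths, on the mat, at x = -58 in the magazine's frame. Lane centres at y = -73.5, -24.5, 24.5, 73.5; each lane is 43 wide, 22 high and 116 long inside; walls 6 thick with rounded noses; 8 wide lips (tops 28 high) over both edges leave a 27 slot open above each lane.
- clamp (a joint): clamp lever on the magazine's left (+y) side, 80 long, black: 0 leaning towards the robot (open), 1.0 rad thrown over away from the robot (clamped); stays where it is left
- clamp_tip (a point): the top end of the clamp lever; its pivot is at x = +55, y = +135 in the magazine's frame
- reject_bin: fixed open grey plastic bin 190 (x) x 180 (y) x 50 high, walls 4, left of the magazine. Origin: centre of its underside.
- cup_ring: bystander: black rubber ring 40 across, 14 high, among the boats; origin under its centre
- gauge: bystander: steel gauge block 30 x 30 x 12 among the boats; origin under its centre
- driver: bystander: screwdriver 190 long, beyond the boats
- jar: bystander: closed jar, 56 across, 70 high
- spanner: bystander: spanner 160 long, beyond the magazine
- tape: bystander: yellow tape roll 84 across, 18 high
There are look-alikes about, which are no part of the job. What is shaped like the boat5 but yellow is not meant.

How it is judged:
By the outcome, as a careful person would: the job done as asked, in the order asked, and still so for the second after the job is handed in, with the robot touching nothing.
Of boat1, boat2, boat3, boat4 only 3 to 4 are there at a start; the rules pass over those that are not, and their reading is None.
Of boat5, boat6, boat7 only 2 to 3 are there at a start; the rules pass over those that are not, and their reading is None.
At some moment in a run one of boat1, boat2, boat3, boat4, boat5, boat6, boat7 may be knocked a few centimetres aside while the robot is not near it.
Once in a run the grip may slacken for a moment while it holds something.
It also fails if it takes over 210 s, if anything falls off the work surface, if the arm or the gripper's body presses on something with over 40 N, if the wrist force passes 120 N, or if a joint passes its speed limit or range.

## Working session

There is one attempt and no reset: what is moved stays moved. The work goes in short steps, Python scripts to look and compute and a shell command to move; the robot and the scene stay as the last step left them, time stands still between calls to the robot, and variables do not carry over. Pictures are saved under pics/ and viewed, and the job is handed in when it is done.

```bash
ls; mkdir -p pics; python3 - <<'E'
from bench import r
import cv2
o=r.get_obs()
for k,v in o.items(): print(k,v)
for n in ["scene","top","wrist"]:
    c=r.capture(n)
    print(n,{k:v for k,v in c.items() if k!="color"})
    cv2.imwrite(f"pics/{n}0.png",c["color"][:,:,::-1])
E
```

```text
pics
time 0.0
q [ 1.57561181e+00  3.85576951e-01  6.61725115e-03 -5.42788809e-04
 -1.19403065e+00 -2.58615197e-01]
qvel [ 0.00074214  0.00153512  0.00119975 -0.00083254  0.00074442  0.00030576]
joint_torque [-8.56093102e-04 -3.90659451e+01  1.87404907e+01  4.21999678e+00
  1.09770408e-02 -1.94556237e-04]
tool_pos [0.15677116 0.60453907 0.29113729]
eef_rot [ 9.91945707e-01 -1.26658783e-01 -1.05988168e-04  1.12063853e-03]
force [-0.48708575 -0.03010024 -0.24171465]
moment [-0.00949098 -0.01037294  0.00786784]
finger_gap 0.08686092791428741
scene {'fovy': 47.14701993259088, 'cx': 279.73167541210523, 'cy': 205.89385516179047, 'position': array([ 1.0120252 , -0.51812209,  1.23406705]), 'orientation': array([ 0.88738359,  0.38056438, -0.10003645, -0.24023701])}
top {'fovy': 42.188431821373015, 'cx': 276.96603700795123, 'cy': 214.33792140263165, 'position': array([ 0.30903584, -0.02746795,  1.66167639]), 'orientation': array([ 0.71434268, -0.69725949,  0.04191985, -0.04226661])}
wrist {'fovy': 71.27216131685142, 'cx': 277.18856209293676, 'cy': 210.3621343944179, 'mount': array([[ 3.62444065e-04, -9.68969707e-01, -2.47179238e-01,
         6.73974592e-02],
       [ 9.99999358e-01,  8.58504234e-05,  1.12977682e-03,
        -7.65867201e-04],
       [-1.07349907e-03, -2.47179489e-01,  9.68969116e-01,
        -9.20622799e-02],
       [ 0.00000000e+00,  0.00000000e+00,  0.00000000e+00,
         1.00000000e+00]])}
```

View pics/top0.png

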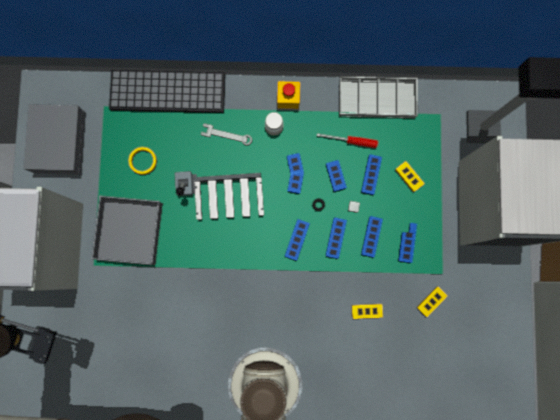

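View pics/scene0.png

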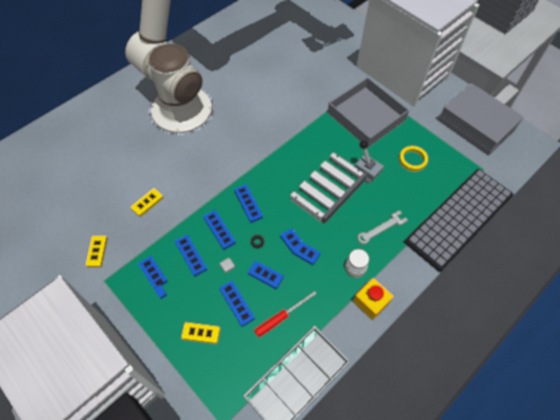

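View pics/wrist0.png

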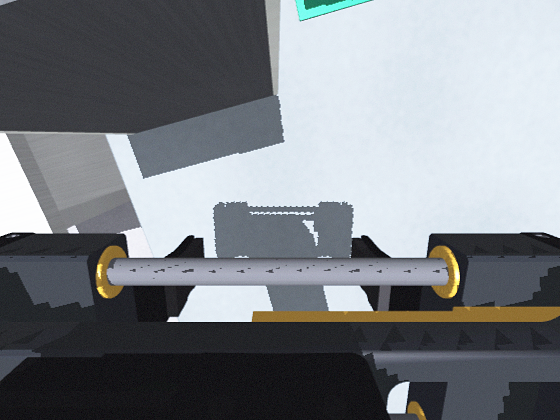

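Seven blue boats on the mat: bent at (295,172), short at (336,176), and chipped at (408,243). The sound ones are at (372,174), (297,240), (337,238) and (372,237). The yellow ones are look-alikes. Next I'll measure them.

```bash
cat > h.py <<'E'
import numpy as np, cv2
from scipy.spatial.transform import Rotation as R
from bench import r
def cam(name):
    o=r.get_obs(); c=r.capture(name)
    if name=="wrist":
        T=np.eye(4);T[:3,:3]=R.from_quat(o["eef_rot"]).as_matrix();T[:3,3]=o["tool_pos"]
        W=T@c["mount"]; c["R"]=W[:3,:3]; c["p"]=W[:3,3]
    else:
        c["R"]=R.from_quat(c["orientation"]).as_matrix(); c["p"]=np.array(c["position"])
    c["f"]=c["color"].shape[0]/2/np.tan(np.radians(c["fovy"]/2)); return c
def ray(c,uv,z):
    uv=np.atleast_2d(np.asarray(uv,float))
    d=np.c_[(uv[:,0]-c["cx"])/c["f"],(uv[:,1]-c["cy"])/c["f"],np.ones(len(uv))]@c["R"].T
    s=(z-c["p"][2])/d[:,2]; return c["p"]+d*s[:,None]
def proj(c,P):
    q=(np.atleast_2d(P)-c["p"])@c["R"]; return np.c_[q[:,0]/q[:,2]*c["f"]+c["cx"],q[:,1]/q[:,2]*c["f"]+c["cy"]]
def blue(c):
    h=cv2.cvtColor(c["color"],cv2.COLOR_RGB2HSV)
    return cv2.inRange(h,(102,110,60),(125,255,255))
def boats(c,z=0.018,amin=150,pr=True):
    m=cv2.morphologyEx(blue(c),cv2.MORPH_CLOSE,np.ones((7,7)) if c["f"]<600 and c["p"][2]>1 else np.ones((25,25)))
    out=[]
    for k in cv2.findContours(m,cv2.RETR_EXTERNAL,cv2.CHAIN_APPROX_NONE)[0]:
        if cv2.contourArea(k)<amin: continue
        P=ray(c,k[:,0,:],z)[:,:2]*1000
        (cx,cy),(w,h),a=cv2.minAreaRect(P.astype(np.float32))
        if w<h: w,h,a=h,w,a+90
        a=(a+90)%180-90
        u=k[:,0,:].mean(0)
        if pr: print("px",u.round(),"ctr",round(cx,1),round(cy,1),"L",round(w,1),"W",round(h,1),"ang",round(np.radians(a),3),"area",round(cv2.contourArea(P.astype(np.float32))))
        out.append((cx,cy,w,h,np.radians(a),k))
    return out
def pose():
    o=r.get_obs(); M=R.from_quat(o["eef_rot"]).as_matrix()
    return np.array(o["tool_pos"])*1000,np.arctan2(M[1,0],M[0,0]),M,o
def go(x,y,z,th):
    "world mm TCP target and tool-x angle -> shift in tool axes"
    p,t,M,o=pose(); d=M.T@(np.array([x,y,z])-p); dr=-((th-t+np.pi)%(2*np.pi)-np.pi)
    print("at",p.round(1),"th",round(t,4),"q6",round(o["q"][5],2),"-> x %.1f y %.1f z %.1f roll %.4f"%(*d,dr))
E
python3 - <<'E'
from h import *
c=cam("top"); boats(c)
cv2.imwrite("pics/t1.png",cv2.resize(c["color"][140:280,90:290,::-1],None,fx=4,fy=4,interpolation=cv2.INTER_CUBIC))
for n,uv,z in [("bin tl",(100,198),.05),("bin tr",(161,200),.05),("bin br",(157,266),.05),("bin bl",(95,263),.05)]: print(n,(ray(c,uv,z)*1000).round())
E
```

```text
px [408. 243.] ctr 431.0 -419.9 L 120.3 W 40.9 ang -0.135 area 3760
px [297. 239.] ctr 430.6 -86.0 L 119.1 W 38.9 ang -0.313 area 4159
px [336. 238.] ctr 438.5 -203.6 L 120.7 W 39.2 ang -0.197 area 4261
px [371. 236.] ctr 445.6 -311.8 L 120.6 W 39.4 ang -0.208 area 4289
px [336. 175.] ctr 630.4 -201.4 L 90.8 W 40.5 ang 0.301 area 3284
px [371. 174.] ctr 636.7 -310.0 L 121.1 W 39.4 ang -0.197 area 4282
px [295. 173.] ctr 633.5 -77.3 L 121.9 W 47.8 ang 0.053 area 4264
px [280.  30.] ctr 1083.4 -18.9 L 1783.9 W 222.6 ang -1.546 area 360003
bin tl [[538. 506.  50.]]
bin tr [[537. 323.  50.]]
bin br [[340. 325.  50.]]
bin bl [[344. 509.  50.]]
```

View pics/t1.png

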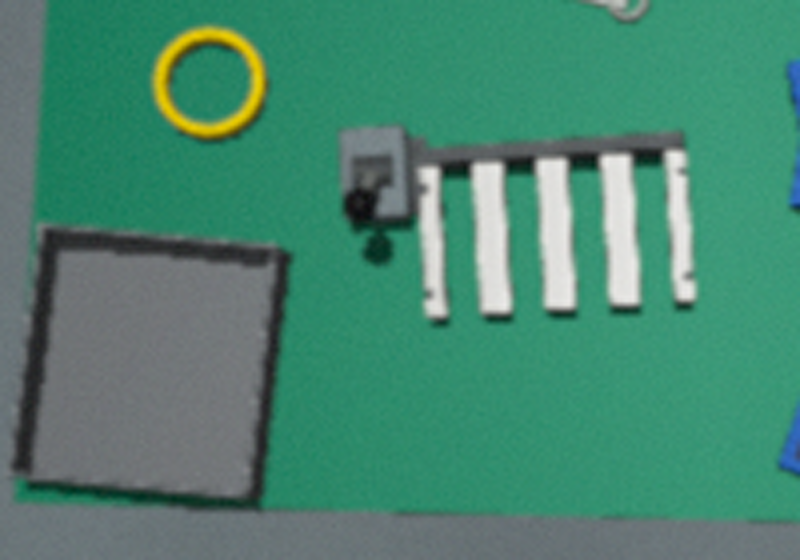

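```bash
python3 - <<'E'
from h import *
c=cam("top")
h=cv2.cvtColor(c["color"],cv2.COLOR_RGB2HSV)
m=cv2.inRange(h,(0,0,185),(180,50,255)); m[:170]=0;m[225:]=0;m[:,:185]=0;m[:,275:]=0
pts=[]
for k in cv2.findContours(m,cv2.RETR_EXTERNAL,cv2.CHAIN_APPROX_NONE)[0]:
    if cv2.contourArea(k)<50: continue
    P=(ray(c,k[:,0,:],.028)[:,:2]*1000).astype(np.float32); q=cv2.minAreaRect(P); print(k[:,0].mean(0).round(),np.round(q[0],1),np.round(q[1],1),round(q[2],1)); pts.append(q[0])
cv2.imwrite("pics/t2.png",cv2.resize(c["color"][145:200,280:360,::-1],None,fx=8,fy=8,interpolation=cv2.INTER_CUBIC))
go(633,-77,230,0)
E
```

```text
[198. 200.] [542.5 218.5] [111.   12.4] 5.3
[212. 199.] [546.8 172.4] [111.6  22.9] 5.4
[228. 198.] [551.1 123.6] [111.7  22.9] 5.5
[245. 197.] [555.4  74.6] [111.7  22.9] 5.3
[259. 196.] [559.5  29.9] [111.3  14.7] 5.4
at [156.9 604.8 291.8] th -0.2539 q6 -0.26 -> x 632.1 y 540.3 z 62.3 roll -0.2539
```

View pics/t2.png

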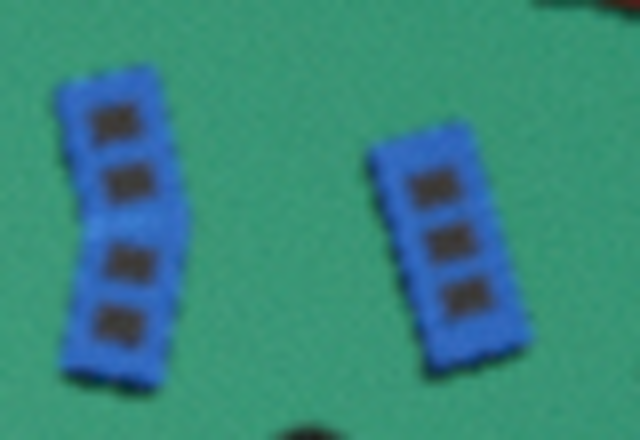

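The crop shows the bent boat at left, with both arms leaning image-left (+y), and the short one with three pockets at right. I'll move over the bent boat.

```bash
python3 -m jog '[{"x":632,"y":540,"z":0,"roll":-0.254},{"x":632,"y":540,"z":0,"roll":-0.254},{"x":632,"y":540,"z":0,"roll":-0.254},{"x":632,"y":540,"z":0,"roll":-0.254},{"x":632,"y":540,"z":0,"roll":-0.254},{"x":632,"y":540,"z":0,"roll":-0.254},{"x":632,"y":540,"z":0,"roll":-0.254},{"x":632,"y":540,"z":0,"roll":-0.254},{"x":632,"y":540,"z":0,"roll":-0.254},{"x":632,"y":540,"z":0,"roll":-0.254}]' 30; python3 -c "
from h import *
go(633,-77,230,0)"
```

```text
at [156.9 604.8 291.8] th -0.2539 q6 -0.26 -> x 632.1 y 540.3 z 62.3 roll -0.2539validation failed for argument at $[0]...
```

```bash
python3 -m jog '[{"x":632,"y":540,"z":0,"roll":-0.254,"fingers":1},{"x":632,"y":540,"z":0,"roll":-0.254,"fingers":1},{"x":632,"y":540,"z":0,"roll":-0.254,"fingers":1},{"x":632,"y":540,"z":0,"roll":-0.254,"fingers":1},{"x":632,"y":540,"z":0,"roll":-0.254,"fingers":1},{"x":632,"y":540,"z":0,"roll":-0.254,"fingers":1},{"x":632,"y":540,"z":0,"roll":-0.254,"fingers":1},{"x":632,"y":540,"z":0,"roll":-0.254,"fingers":1},{"x":632,"y":540,"z":0,"roll":-0.254,"fingers":1},{"x":632,"y":540,"z":0,"roll":-0.254,"fingers":1}]' 30; python3 -c "
from h import *
go(633,-77,230,0)"
```

```text
time: 1.08
tool_pos: [0.3962, 0.2615, 0.2926]
eef_rot: [1.0, 0.0, 0.0, -0.0]
force: [0.4, 0.2, -0.1]
finger_gap: 0.087
at [396.2 261.5 292.6] th 0.0008 q6 0.64 -> x 236.5 y 338.8 z 62.5 roll 0.0008
```

```bash
python3 -m jog '[{"x":237,"y":339,"z":60,"roll":0,"fingers":1},{"x":237,"y":339,"z":60,"roll":0,"fingers":1},{"x":237,"y":339,"z":60,"roll":0,"fingers":1},{"x":237,"y":339,"z":60,"roll":0,"fingers":1},{"x":237,"y":339,"z":60,"roll":0,"fingers":1},{"x":237,"y":339,"z":60,"roll":0,"fingers":1},{"x":237,"y":339,"z":60,"roll":0,"fingers":1},{"x":237,"y":339,"z":60,"roll":0,"fingers":1},{"x":237,"y":339,"z":60,"roll":0,"fingers":1},{"x":237,"y":339,"z":60,"roll":0,"fingers":1}]' 30; python3 - <<'E'
from h import *
go(633,-77,230,0)
c=cam("wrist");cv2.imwrite("pics/w1.png",c["color"][:,:,::-1]); boats(c,amin=1500)
print(proj(c,[.633,-.077,.018]))
E
```

```text
time: 1.92
tool_pos: [0.6327, -0.0764, 0.232]
eef_rot: [1.0, 0.0, -0.0, -0.0]
force: [1.1, 0.7, -0.0]
finger_gap: 0.0873
at [632.7 -76.4 232. ] th 0.0 q6 1.44 -> x 0.3 y 0.6 z 2.0 roll 0.0000
px [393. 198.] ctr 633.4 -199.8 L 92.5 W 43.6 ang 0.294 area 3865
px [276. 194.] ctr 637.7 -76.5 L 123.7 W 50.1 ang 0.041 area 4642
px [496. 186.] ctr 645.4 -307.3 L 110.1 W 51.4 ang -0.2 area 5215
[[278.03149543 200.47367115]]
```

View pics/w1.png

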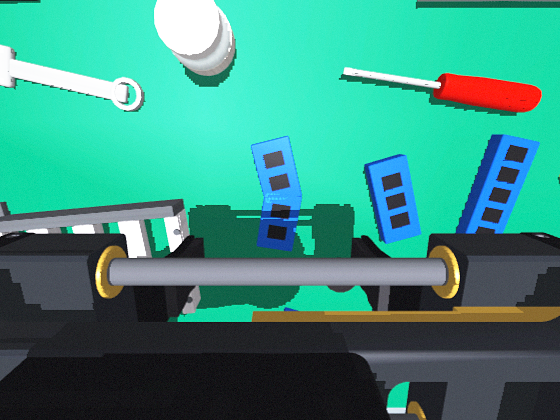

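```bash
python3 -c "
from h import *
go(604.5,-78.4,73,-.155)"; python3 -m jog '[{"x":-28,"y":2,"z":40,"roll":0.155,"fingers":1},{"x":-28,"y":2,"z":80,"roll":0.155,"fingers":1},{"x":-28,"y":2,"z":120,"roll":0.155,"fingers":1},{"x":-28,"y":2,"z":145,"roll":0.155,"fingers":1},{"x":-28,"y":2,"z":158,"roll":0.155,"fingers":1},{"x":-28,"y":2,"z":158,"roll":0.155,"fingers":1},{"x":-28,"y":2,"z":158,"roll":0.155,"fingers":0},{"x":-28,"y":2,"z":158,"roll":0.155,"fingers":0},{"x":-28,"y":2,"z":158,"roll":0.155,"fingers":0},{"x":-28,"y":2,"z":158,"roll":0.155,"fingers":0}]' 30
```

```text
at [635.7 -81.7 229.7] th -0.0049 q6 1.44 -> x -31.2 y -3.6 z 156.7 roll 0.1501
time: 2.8
tool_pos: [0.604, -0.0765, 0.0745]
eef_rot: [0.997, -0.077, 0.0, -0.0]
force: [0.0, -0.8, -0.8]
finger_gap: 0.0683
```

```bash
python3 -m jog '[{"x":0,"y":0,"z":0,"roll":0,"fingers":0},{"x":0,"y":0,"z":0,"roll":0,"fingers":0},{"x":0,"y":0,"z":0,"roll":0,"fingers":0}]' 30; python3 -c "
from h import *
go(470,360,190,-.02)"
```

```text
time: 3.05
tool_pos: [0.6039, -0.0765, 0.0745]
eef_rot: [0.997, -0.077, 0.0, -0.0]
force: [0.4, 0.8, 0.1]
finger_gap: 0.0485
at [603.9 -76.5  74.5] th -0.1549 q6 1.28 -> x -199.6 y -410.6 z -115.5 roll -0.1349
```

```bash
python3 -m jog '[{"x":0,"y":0,"z":0,"roll":0,"fingers":0},{"x":0,"y":0,"z":-40,"roll":0,"fingers":0},{"x":0,"y":0,"z":-80,"roll":0,"fingers":0},{"x":0,"y":0,"z":-120,"roll":0,"fingers":0},{"x":0,"y":0,"z":-155,"roll":0,"fingers":0},{"x":0,"y":0,"z":-155,"roll":0,"fingers":0}]' 30; python3 -c "
from h import *
go(411,456,230,-.2)"
```

```text
time: 3.55
tool_pos: [0.6075, -0.0767, 0.2383]
eef_rot: [0.997, -0.077, 0.008, -0.0]
force: [0.2, 0.0, -0.3]
finger_gap: 0.0398
at [607.5 -76.7 238.3] th -0.1532 q6 1.28 -> x -275.6 y -496.4 z 4.8 roll 0.0468
```

```bash
python3 -m jog '[{"x":-273,"y":-496,"z":0,"roll":0.047,"fingers":0},{"x":-273,"y":-496,"z":0,"roll":0.047,"fingers":0},{"x":-273,"y":-496,"z":0,"roll":0.047,"fingers":0},{"x":-273,"y":-496,"z":0,"roll":0.047,"fingers":0},{"x":-273,"y":-496,"z":0,"roll":0.047,"fingers":0},{"x":-273,"y":-496,"z":0,"roll":0.047,"fingers":0},{"x":-273,"y":-496,"z":0,"roll":0.047,"fingers":0},{"x":-273,"y":-496,"z":0,"roll":0.047,"fingers":0},{"x":-273,"y":-496,"z":0,"roll":0.047,"fingers":0},{"x":-273,"y":-496,"z":0,"roll":0.047,"fingers":0}]' 30; python3 -c "
from h import *
go(411,456,117,-.2)"
```

```text
time: 4.38
tool_pos: [0.4602, 0.3167, 0.229]
eef_rot: [0.995, -0.101, -0.0, 0.0]
force: [0.9, 0.0, -1.2]
finger_gap: 0.0396
at [460.2 316.7 229. ] th -0.2018 q6 0.48 -> x -76.1 y -126.7 z 112.0 roll -0.0018
```

```bash
python3 -m jog '[{"x":-76,"y":-127,"z":0,"roll":0,"fingers":0},{"x":-76,"y":-127,"z":0,"roll":0,"fingers":0},{"x":-76,"y":-127,"z":0,"roll":0,"fingers":0},{"x":-76,"y":-127,"z":30,"roll":0,"fingers":0},{"x":-76,"y":-127,"z":70,"roll":0,"fingers":0},{"x":-76,"y":-127,"z":110,"roll":0,"fingers":0},{"x":-76,"y":-127,"z":112,"roll":0,"fingers":0},{"x":-76,"y":-127,"z":112,"roll":0,"fingers":0.6},{"x":-76,"y":-127,"z":112,"roll":0,"fingers":0.6},{"x":-76,"y":-127,"z":112,"roll":0,"fingers":0.6}]' 30; python3 -c "
from h import *
go(630,-201,230,.3)"
```

```text
time: 5.22
tool_pos: [0.4141, 0.4563, 0.1208]
eef_rot: [0.995, -0.101, 0.002, -0.003]
force: [0.1, 0.0, 1.0]
finger_gap: 0.0498
at [414.1 456.3 120.8] th -0.2015 q6 0.27 -> x 343.4 y 600.1 z -111.8 roll -0.5015
```

```bash
python3 -m jog '[{"x":0,"y":0,"z":-40,"roll":0,"fingers":0.6},{"x":0,"y":0,"z":-80,"roll":0,"fingers":0.6},{"x":0,"y":0,"z":-112,"roll":0,"fingers":0.8},{"x":344,"y":600,"z":-112,"roll":-0.5,"fingers":0.8},{"x":344,"y":600,"z":-112,"roll":-0.5,"fingers":0.8},{"x":344,"y":600,"z":-112,"roll":-0.5,"fingers":0.8},{"x":344,"y":600,"z":-112,"roll":-0.5,"fingers":0.8},{"x":344,"y":600,"z":-112,"roll":-0.5,"fingers":0.8},{"x":344,"y":600,"z":-112,"roll":-0.5,"fingers":0.8},{"x":344,"y":600,"z":-112,"roll":-0.5,"fingers":0.8}]' 30; python3 - <<'E'
from h import *
go(630.4,-201.4,190,.301)
c=cam("top");boats(c,amin=100);cv2.imwrite("pics/t3.png",c["color"][:,:,::-1])
E
```

```text
time: 6.05
tool_pos: [0.5045, 0.1781, 0.2331]
eef_rot: [0.989, 0.149, 0.003, -0.001]
force: [0.9, 0.7, -0.3]
finger_gap: 0.0694
at [504.5 178.1 233.1] th 0.2985 q6 1.23 -> x 8.4 y 399.8 z 42.5 roll -0.0025
px [408. 243.] ctr 431.0 -419.9 L 120.3 W 41.1 ang -0.135 area 3768
px [297. 240.] ctr 430.5 -86.0 L 119.2 W 38.9 ang -0.313 area 4168
px [336. 238.] ctr 438.8 -203.6 L 120.0 W 39.3 ang -0.2 area 4252
px [371. 236.] ctr 445.6 -311.9 L 120.6 W 39.7 ang -0.208 area 4289
px [336. 176.] ctr 630.3 -201.3 L 90.9 W 40.4 ang 0.293 area 3288
px [371. 174.] ctr 636.9 -310.2 L 121.5 W 39.7 ang -0.191 area 4320
px [280.  30.] ctr 1083.4 -18.9 L 1783.9 W 222.6 ang -1.546 area 360117
```

View pics/t3.png

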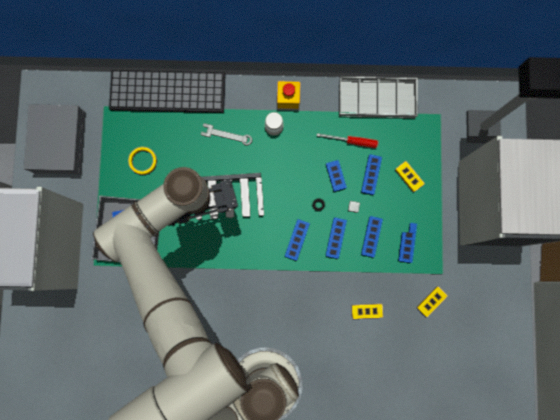

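The bent boat is in the bin (blue at (115,215)) and the other boats haven't moved. On to the short one at (336,176).

```bash
python3 -m jog '[{"x":8.5,"y":400,"z":20,"roll":0,"fingers":0.8},{"x":8.5,"y":400,"z":20,"roll":0,"fingers":0.8},{"x":8.5,"y":400,"z":20,"roll":0,"fingers":0.8},{"x":8.5,"y":400,"z":20,"roll":0,"fingers":0.8},{"x":8.5,"y":400,"z":20,"roll":0,"fingers":0.8},{"x":8.5,"y":400,"z":20,"roll":0,"fingers":0.8},{"x":8.5,"y":400,"z":20,"roll":0,"fingers":0.8},{"x":8.5,"y":400,"z":20,"roll":0,"fingers":0.8},{"x":8.5,"y":400,"z":20,"roll":0,"fingers":0.8},{"x":8.5,"y":400,"z":20,"roll":0,"fingers":0.8}]' 30; python3 -c "
from h import *
go(630.4,-201.4,74,.3)"
```

```text
time: 6.93
tool_pos: [0.6303, -0.2042, 0.2128]
eef_rot: [0.989, 0.147, 0.003, 0.001]
force: [0.3, 0.7, 0.6]
finger_gap: 0.0698
at [ 630.3 -204.2  212.8] th 0.2953 q6 1.93 -> x 0.1 y -3.1 z 138.8 roll -0.0047
```

```bash
python3 -m jog '[{"x":0,"y":0,"z":0,"roll":0,"fingers":0.8}]' 30; python3 -c "
from h import *
go(630.4,-201.4,74,.3)"
```

```text
time: 7.02
tool_pos: [0.6304, -0.2053, 0.212]
eef_rot: [0.989, 0.146, 0.003, 0.001]
force: [0.4, 1.1, -0.6]
finger_gap: 0.0697
at [ 630.4 -205.3  212. ] th 0.2922 q6 1.93 -> x 0.4 y -4.2 z 138.0 roll -0.0078
```

```bash
python3 -m jog '[{"x":0,"y":-3,"z":40,"roll":-0.004,"fingers":0.8},{"x":0,"y":-3,"z":80,"roll":-0.004,"fingers":0.8},{"x":0,"y":-3,"z":115,"roll":-0.004,"fingers":0.8},{"x":0,"y":-3,"z":138,"roll":-0.004,"fingers":0.8},{"x":0,"y":-3,"z":138,"roll":-0.004,"fingers":0.8},{"x":0,"y":-3,"z":138,"roll":-0.004,"fingers":0},{"x":0,"y":-3,"z":138,"roll":-0.004,"fingers":0},{"x":0,"y":-3,"z":138,"roll":-0.004,"fingers":0},{"x":0,"y":-3,"z":138,"roll":-0.004,"fingers":0},{"x":0,"y":-3,"z":138,"roll":-0.004,"fingers":0}]' 30;  python3 -c "
from h import *
go(450,400,230,0)"
```

```text
time: 7.85
tool_pos: [0.6291, -0.1969, 0.0732]
eef_rot: [0.989, 0.151, 0.001, 0.0]
force: [-0.5, 2.6, 7.1]
finger_gap: 0.0445
at [ 629.1 -196.9   73.2] th 0.3027 q6 1.93 -> x 7.4 y -623.0 z -157.5 roll 0.3027
```

```bash
python3 -m jog '[{"x":0,"y":0,"z":0,"roll":0,"fingers":0},{"x":0,"y":0,"z":-40,"roll":0,"fingers":0},{"x":0,"y":0,"z":-80,"roll":0,"fingers":0},{"x":0,"y":0,"z":-120,"roll":0,"fingers":0},{"x":0,"y":-40,"z":-156,"roll":0,"fingers":0},{"x":-4,"y":-621,"z":-156,"roll":0.3,"fingers":0},{"x":-4,"y":-621,"z":-156,"roll":0.3,"fingers":0},{"x":-4,"y":-621,"z":-156,"roll":0.3,"fingers":0},{"x":-4,"y":-621,"z":-156,"roll":0.3,"fingers":0},{"x":-4,"y":-621,"z":-156,"roll":0.3,"fingers":0}]' 30;  python3 -c "
from h import *
go(440,395,230,0)"
```

```text
time: 8.68
tool_pos: [0.5557, 0.0287, 0.222]
eef_rot: [1.0, 0.001, -0.0, -0.0]
force: [0.7, 0.9, -1.6]
finger_gap: 0.0396
at [555.7  28.7 222. ] th 0.0012 q6 1.23 -> x -115.3 y -366.4 z -7.9 roll 0.0012
```

```bash
python3 -m jog '[{"x":-115,"y":-366,"z":-4,"roll":0,"fingers":0},{"x":-115,"y":-366,"z":-4,"roll":0,"fingers":0},{"x":-115,"y":-366,"z":-4,"roll":0,"fingers":0},{"x":-115,"y":-366,"z":-4,"roll":0,"fingers":0},{"x":-115,"y":-366,"z":-4,"roll":0,"fingers":0},{"x":-115,"y":-366,"z":-4,"roll":0,"fingers":0},{"x":-115,"y":-366,"z":-4,"roll":0,"fingers":0},{"x":-115,"y":-366,"z":-4,"roll":0,"fingers":0},{"x":-115,"y":-366,"z":-4,"roll":0,"fingers":0},{"x":-115,"y":-366,"z":-4,"roll":0,"fingers":0}]' 30;  python3 -c "
from h import *
go(440,395,117,0)"
```

```text
time: 9.52
tool_pos: [0.4396, 0.3982, 0.2259]
eef_rot: [1.0, 0.004, 0.001, -0.001]
force: [1.6, -1.1, -1.0]
finger_gap: 0.0398
at [439.6 398.2 225.9] th 0.0072 q6 0.57 -> x 0.3 y 3.4 z 108.9 roll 0.0072
```

```bash
python3 -m jog '[{"x":0,"y":0,"z":40,"roll":0,"fingers":0},{"x":0,"y":0,"z":80,"roll":0,"fingers":0},{"x":0,"y":0,"z":108,"roll":0,"fingers":0},{"x":0,"y":0,"z":108,"roll":0,"fingers":0.6},{"x":0,"y":0,"z":108,"roll":0,"fingers":0.6},{"x":0,"y":0,"z":108,"roll":0,"fingers":0.6},{"x":0,"y":0,"z":68,"roll":0,"fingers":0.6},{"x":0,"y":0,"z":30,"roll":0,"fingers":0.6},{"x":0,"y":0,"z":-5,"roll":0,"fingers":0.6},{"x":0,"y":30,"z":-5,"roll":0,"fingers":0.8}]' 30;  python3 - <<'E'
from h import *
go(423,-425,200,-.135)
E
```

```text
time: 10.35
tool_pos: [0.4454, 0.3697, 0.2431]
eef_rot: [1.0, 0.004, 0.009, -0.009]
force: [2.1, 1.1, 1.5]
finger_gap: 0.0542
at [445.4 369.7 243.1] th 0.0075 q6 0.6 -> x -29.1 y 795.1 z 28.1 roll 0.1425
```

```bash
python3 -m jog '[{"x":-20,"y":790,"z":20,"roll":0.14,"fingers":0.8},{"x":-20,"y":790,"z":20,"roll":0.14,"fingers":0.8},{"x":-20,"y":790,"z":20,"roll":0.14,"fingers":0.8},{"x":-20,"y":790,"z":20,"roll":0.14,"fingers":0.8},{"x":-20,"y":790,"z":20,"roll":0.14,"fingers":0.8},{"x":-20,"y":790,"z":20,"roll":0.14,"fingers":0.8},{"x":-20,"y":790,"z":20,"roll":0.14,"fingers":0.8},{"x":-20,"y":790,"z":20,"roll":0.14,"fingers":0.8},{"x":-20,"y":790,"z":20,"roll":0.14,"fingers":0.8},{"x":-20,"y":790,"z":20,"roll":0.14,"fingers":0.8}]' 30;  python3 - <<'E'
from h import *
go(423,-419,210,-.135)
E
```

```text
time: 11.18
tool_pos: [0.4322, -0.0552, 0.224]
eef_rot: [0.998, -0.068, 0.004, -0.001]
force: [2.4, -0.3, 0.3]
finger_gap: 0.0697
at [432.2 -55.2 224. ] th -0.137 q6 1.18 -> x 40.5 y 361.7 z 13.4 roll -0.0020
```

```bash
python3 -m jog '[{"x":40.5,"y":362,"z":13,"roll":0,"fingers":0.8},{"x":40.5,"y":362,"z":13,"roll":0,"fingers":0.8},{"x":40.5,"y":362,"z":13,"roll":0,"fingers":0.8},{"x":40.5,"y":362,"z":13,"roll":0,"fingers":0.8},{"x":40.5,"y":362,"z":13,"roll":0,"fingers":0.8},{"x":40.5,"y":362,"z":13,"roll":0,"fingers":0.8},{"x":40.5,"y":362,"z":13,"roll":0,"fingers":0.8},{"x":40.5,"y":362,"z":13,"roll":0,"fingers":0.8},{"x":40.5,"y":362,"z":13,"roll":0,"fingers":0.8},{"x":40.5,"y":362,"z":13,"roll":0,"fingers":0.8}]' 30;  python3 - <<'E'
from h import *
c=cam("top");boats(c,amin=100);cv2.imwrite("pics/t4.png",c["color"][:,:,::-1])
c=cam("wrist");cv2.imwrite("pics/w4.png",c["color"][:,:,::-1])
go(423,-419,75,-.135)
E
```

```text
time: 12.02
tool_pos: [0.4222, -0.4233, 0.2104]
eef_rot: [0.997, -0.071, 0.003, 0.002]
force: [0.4, 0.4, 0.1]
finger_gap: 0.0697
px [406. 256.] ctr 391.2 -415.4 L 41.1 W 37.2 ang 1.453 area 1038
px [297. 239.] ctr 430.6 -85.9 L 119.1 W 38.7 ang -0.313 area 4159
px [336. 238.] ctr 438.2 -204.9 L 120.7 W 41.8 ang -0.197 area 4333
px [129. 232.] ctr 446.8 421.2 L 121.9 W 112.6 ang 0.0 area 9087
px [370. 170.] ctr 642.8 -311.7 L 108.4 W 40.2 ang -0.189 area 2361
px [280.  30.] ctr 1083.4 -18.9 L 1783.9 W 222.6 ang -1.546 area 359905
at [ 421.9 -419.1  209.9] th -0.1405 q6 1.94 -> x 0.5 y -0.5 z 134.9 roll -0.0055
```

View pics/t4.png

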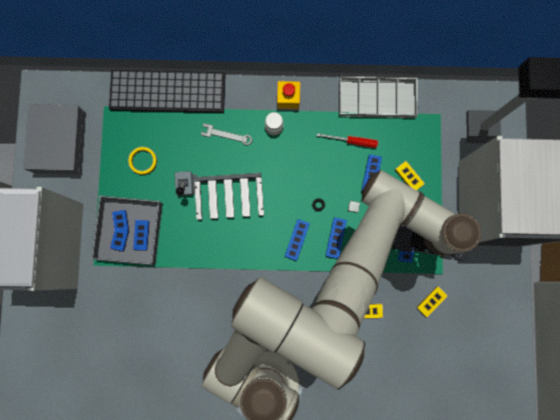

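View pics/w4.png

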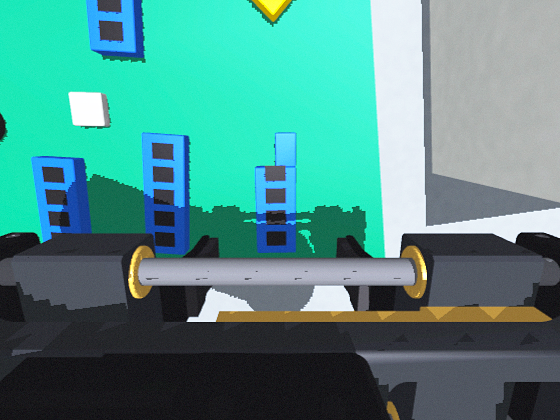

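The bin shows the bent and short boats at (119,230) and (141,235). The wrist view shows the chipped boat at (275,200), with its far left corner broken away. I'll grip it.

```bash
python3 -m jog '[{"x":0,"y":0,"z":40,"roll":-0.004,"fingers":0.8},{"x":0,"y":0,"z":80,"roll":-0.004,"fingers":0.8},{"x":0,"y":0,"z":115,"roll":-0.004,"fingers":0.8},{"x":0,"y":0,"z":135,"roll":-0.004,"fingers":0.8},{"x":0,"y":0,"z":135,"roll":-0.004,"fingers":0},{"x":0,"y":0,"z":135,"roll":-0.004,"fingers":0},{"x":0,"y":0,"z":135,"roll":-0.004,"fingers":0},{"x":0,"y":0,"z":135,"roll":-0.004,"fingers":0},{"x":0,"y":0,"z":135,"roll":-0.004,"fingers":0},{"x":0,"y":0,"z":135,"roll":-0.004,"fingers":0}]' 30; python3 -c "
from h import *
go(432,350,230,0)"
```

```text
time: 12.95
tool_pos: [0.4225, -0.4176, 0.0735]
eef_rot: [0.998, -0.067, 0.001, 0.001]
force: [0.7, 1.0, 3.0]
finger_gap: 0.04
at [ 422.5 -417.6   73.5] th -0.1332 q6 1.94 -> x -92.2 y -761.9 z -157.3 roll -0.1332
```

```bash
python3 -m jog '[{"x":0,"y":0,"z":-40,"roll":0,"fingers":0},{"x":0,"y":0,"z":-80,"roll":0,"fingers":0},{"x":0,"y":0,"z":-120,"roll":0,"fingers":0},{"x":-94,"y":-767,"z":-150,"roll":-0.135,"fingers":0},{"x":-94,"y":-767,"z":-150,"roll":-0.135,"fingers":0},{"x":-94,"y":-767,"z":-150,"roll":-0.135,"fingers":0},{"x":-94,"y":-767,"z":-150,"roll":-0.135,"fingers":0},{"x":-94,"y":-767,"z":-150,"roll":-0.135,"fingers":0},{"x":-94,"y":-767,"z":-150,"roll":-0.135,"fingers":0},{"x":-94,"y":-767,"z":-150,"roll":-0.135,"fingers":0}]' 30; python3 -c "
from h import *
go(432,355,225,0)"
```

```text
time: 13.78
tool_pos: [0.4245, -0.1242, 0.2039]
eef_rot: [1.0, 0.0, -0.0, -0.0]
force: [2.1, 0.8, -1.3]
finger_gap: 0.0398
at [ 424.5 -124.2  203.9] th 0.0004 q6 1.49 -> x 7.7 y -479.2 z -20.9 roll 0.0004
```

```bash
python3 -m jog '[{"x":8,"y":-479,"z":-21,"roll":0,"fingers":0},{"x":8,"y":-479,"z":-21,"roll":0,"fingers":0},{"x":8,"y":-479,"z":-21,"roll":0,"fingers":0},{"x":8,"y":-479,"z":-21,"roll":0,"fingers":0},{"x":8,"y":-479,"z":-21,"roll":0,"fingers":0},{"x":8,"y":-479,"z":-21,"roll":0,"fingers":0},{"x":8,"y":-479,"z":-21,"roll":0,"fingers":0},{"x":8,"y":-479,"z":-21,"roll":0,"fingers":0},{"x":8,"y":-479,"z":-21,"roll":0,"fingers":0},{"x":8,"y":-479,"z":-21,"roll":0,"fingers":0}]' 30; python3 -c "
from h import *
go(432,355,130,0)"
```

```text
time: 14.62
tool_pos: [0.4309, 0.292, 0.2221]
eef_rot: [1.0, 0.001, -0.0, 0.0]
force: [0.9, -0.1, -1.1]
finger_gap: 0.0396
at [430.9 292.  222.1] th 0.0015 q6 0.67 -> x 1.2 y -63.0 z 92.1 roll 0.0015
```

```bash
python3 -m jog '[{"x":1,"y":-63,"z":0,"roll":0,"fingers":0},{"x":1,"y":-63,"z":0,"roll":0,"fingers":0},{"x":1,"y":-63,"z":0,"roll":0,"fingers":0},{"x":1,"y":-63,"z":40,"roll":0,"fingers":0},{"x":1,"y":-63,"z":80,"roll":0,"fingers":0},{"x":1,"y":-63,"z":92,"roll":0,"fingers":0},{"x":1,"y":-63,"z":92,"roll":0,"fingers":0},{"x":1,"y":-63,"z":92,"roll":0,"fingers":0.55},{"x":1,"y":-63,"z":92,"roll":0,"fingers":0.55},{"x":1,"y":-63,"z":92,"roll":0,"fingers":0.55}]' 30; python3 -m jog '[{"x":0,"y":0,"z":0,"roll":0,"fingers":0.6},{"x":0,"y":0,"z":-40,"roll":0,"fingers":0.6},{"x":0,"y":0,"z":-80,"roll":0,"fingers":0.6},{"x":0,"y":0,"z":-110,"roll":0,"fingers":0.8},{"x":0,"y":40,"z":-110,"roll":0,"fingers":0.8},{"x":0,"y":80,"z":-110,"roll":0,"fingers":0.8}]'
python3 -c "
from h import *
go(480,95,240,.094)"
```

```text
time: 15.45
tool_pos: [0.4336, 0.3539, 0.1322]
eef_rot: [1.0, 0.001, 0.001, -0.002]
force: [-0.1, -0.3, 0.4]
finger_gap: 0.0467
time: 15.95
tool_pos: [0.4337, 0.2744, 0.2436]
eef_rot: [1.0, 0.002, 0.003, -0.003]
force: [0.2, -0.8, -0.2]
finger_gap: 0.0647
at [433.7 274.4 243.6] th 0.0041 q6 0.69 -> x 45.6 y 179.6 z 2.8 roll -0.0899
```

```bash
python3 -m jog '[{"x":36,"y":155,"z":0,"roll":-0.09,"fingers":0.8},{"x":36,"y":155,"z":0,"roll":-0.09,"fingers":0.8},{"x":36,"y":155,"z":0,"roll":-0.09,"fingers":0.8},{"x":36,"y":155,"z":0,"roll":-0.09,"fingers":0.8},{"x":36,"y":155,"z":0,"roll":-0.09,"fingers":0.8},{"x":36,"y":155,"z":0,"roll":-0.09,"fingers":0.8},{"x":36,"y":155,"z":0,"roll":-0.09,"fingers":0.8},{"x":36,"y":155,"z":0,"roll":-0.09,"fingers":0.8},{"x":36,"y":155,"z":0,"roll":-0.09,"fingers":0.8},{"x":36,"y":155,"z":0,"roll":-0.09,"fingers":0.8}]'
python3 - <<'E'
from h import *
c=cam("wrist");cv2.imwrite("pics/w5.png",c["color"][:,:,::-1])
np.save("w5.npy",c,allow_pickle=True)
c=cam("top");boats(c,amin=100)
cv2.imwrite("pics/t5.png",cv2.resize(c["color"][180:280,80:180,::-1],None,fx=4,fy=4,interpolation=cv2.INTER_CUBIC))
go(480,120,240,.094)
E
```

```text
time: 16.78
tool_pos: [0.469, 0.1193, 0.2402]
eef_rot: [0.999, 0.047, 0.0, -0.0]
force: [0.1, 0.3, -0.6]
finger_gap: 0.0696
px [297. 239.] ctr 430.6 -86.1 L 119.1 W 38.9 ang -0.315 area 4177
px [336. 238.] ctr 438.5 -203.6 L 120.7 W 39.2 ang -0.197 area 4252
px [371. 236.] ctr 445.6 -311.8 L 120.6 W 39.4 ang -0.208 area 4289
px [128. 225.] ctr 448.2 410.3 L 134.2 W 119.2 ang -1.569 area 4610
px [371. 174.] ctr 636.8 -309.8 L 121.2 W 39.3 ang -0.205 area 4282
px [280.  30.] ctr 1083.4 -18.9 L 1783.9 W 222.6 ang -1.546 area 360137
at [469.  119.  240.1] th 0.0927 q6 1.08 -> x 11.1 y 0.1 z 0.1 roll -0.0013
```

View pics/w5.png

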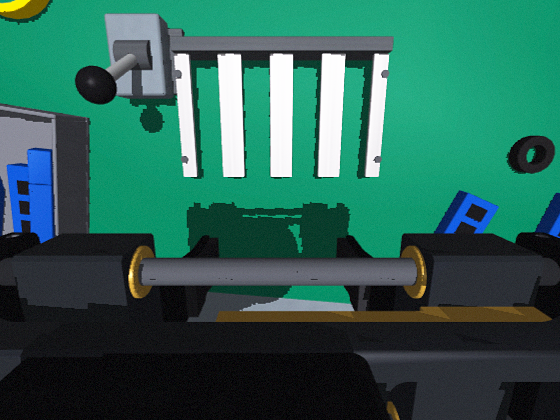

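View pics/t5.png

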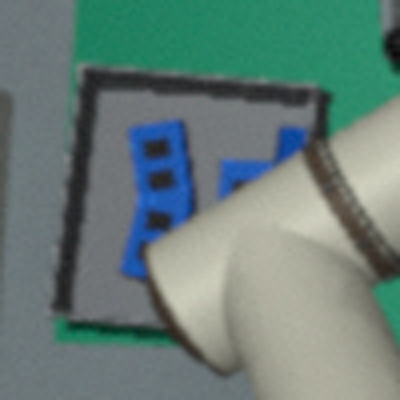

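The wrist view shows the magazine lips at columns 190–375 and rows 55–178, with the clamp knob at (96,85). All three odd boats are in the bin. Now I'll fit the lips.

```bash
cat >> h.py <<'E'
def mag(c,roi,pr=True):
    g=cv2.inRange(c["color"],(215,215,215),(255,255,255)); m=np.zeros_like(g);a,b,d,e=roi;m[a:b,d:e]=g[a:b,d:e]
    Q=[]
    for k in cv2.findContours(m,cv2.RETR_EXTERNAL,cv2.CHAIN_APPROX_NONE)[0]:
        if cv2.contourArea(k)<300: continue
        P=(ray(c,k[:,0,:],.028)[:,:2]*1000).astype(np.float32); q=cv2.minAreaRect(P)
        b=cv2.boxPoints(q); b=b[np.argsort(b[:,0])]
        print(k[:,0].mean(0).round(),np.round(q[0],1),np.round(q[1],1),round(q[2],2),"mouth end",b[:2].mean(0).round(1),"back",b[2:].mean(0).round(1))
E
python3 - <<'E'
from h import *
c=np.load("w5.npy",allow_pickle=True).item()
mag(c,(45,185,170,400))
E
```

```text
[377. 115.] [562.3  29.5] [115.4  13.4] 5.38 mouth end [504.8  24.1] back [619.7  34.9]
[331. 115.] [558.   74.6] [115.4  21.6] 5.42 mouth end [500.6  69.1] back [615.5  80. ]
[281. 115.] [553.4 123.6] [115.5  21.5] 5.8 mouth end [496.  117.8] back [610.9 129.5]
[231. 115.] [548.8 172.8] [115.3  21.3] 5.34 mouth end [491.4 167.5] back [606.2 178.2]
[186. 115.] [544.6 217.9] [115.3  13.2] 5.32 mouth end [487.2 212.6] back [602.  223.3]
```

```bash
python3 -m jog '[{"x":170,"y":0,"z":0,"roll":1.57,"fingers":0.8},{"x":170,"y":0,"z":0,"roll":1.57,"fingers":0.8},{"x":170,"y":0,"z":0,"roll":1.57,"fingers":0.8},{"x":170,"y":0,"z":0,"roll":1.57,"fingers":0.8},{"x":170,"y":0,"z":0,"roll":1.57,"fingers":0.8},{"x":170,"y":0,"z":0,"roll":1.57,"fingers":0.8},{"x":170,"y":0,"z":0,"roll":1.57,"fingers":0.8},{"x":170,"y":0,"z":0,"roll":1.57,"fingers":0.8},{"x":170,"y":0,"z":0,"roll":1.57,"fingers":0.8},{"x":170,"y":0,"z":0,"roll":1.57,"fingers":0.8}]'
python3 -c "
from h import *
go(630,135,240,3.2356)"
```

```text
time: 17.72
tool_pos: [0.6383, 0.1343, 0.2396]
eef_rot: [0.835, -0.55, -0.0, 0.0]
force: [0.3, 0.2, 0.2]
finger_gap: 0.0696
at [638.3 134.3 239.6] th -1.1643 q6 -0.05 -> x -3.9 y 7.4 z -0.4 roll 1.8833
```

```bash
cat >> h.py <<'E'
A=.0938; O=np.array([553.,123.5])
def mw(x,y): return O+x*np.array([np.cos(A),np.sin(A)])+y*np.array([-np.sin(A),np.cos(A)])
def wm(P):
    d=np.atleast_2d(P)[:,:2]-O; return np.c_[d@[np.cos(A),np.sin(A)],d@[-np.sin(A),np.cos(A)]]
def gp(cx,cy,a,off=-48): return cx+off*np.cos(a),cy+off*np.sin(a)
E
python3 - <<'E'
from h import *
c=np.load("w5.npy",allow_pickle=True).item()
for z in (.06,.08,.1): print(z,wm(ray(c,(96,85),z)*1000).round(1))
t=cam("top")
for z in (.06,.08,.1): print(z,wm(ray(t,(182,190),z)*1000).round(1))
for b in boats(t,pr=False)[:3]: print(np.round(gp(b[0],b[1],b[4]),1),b[4])
go(*gp(430.6,-86,-.314),190,-.314)
E
```

```text
0.06 [[ 26.  160.6]]
0.08 [[ 22.9 149.1]]
0.1 [[ 19.7 137.7]]
0.06 [[ 26.6 134.8]]
0.08 [[ 23.1 131.5]]
0.1 [[ 19.5 128.2]]
[384.9 -71.2] -0.31262408614860315
[ 391.8 -193.9] -0.20015506488903081
[ 398.7 -302. ] -0.2076996670991708
at [638.3 134.2 239.7] th -1.1683 q6 -0.05 -> x 89.8 y 313.5 z 49.9 roll -0.8543
```

```bash
python3 -m jog '[{"x":90,"y":313.5,"z":0,"roll":-0.854,"fingers":0.8},{"x":90,"y":313.5,"z":0,"roll":-0.854,"fingers":0.8},{"x":90,"y":313.5,"z":0,"roll":-0.854,"fingers":0.8},{"x":90,"y":313.5,"z":0,"roll":-0.854,"fingers":0.8},{"x":90,"y":313.5,"z":0,"roll":-0.854,"fingers":0.8},{"x":90,"y":313.5,"z":0,"roll":-0.854,"fingers":0.8},{"x":90,"y":313.5,"z":0,"roll":-0.854,"fingers":0.8},{"x":90,"y":313.5,"z":50,"roll":-0.854,"fingers":0.8},{"x":90,"y":313.5,"z":50,"roll":-0.854,"fingers":0.8},{"x":90,"y":313.5,"z":50,"roll":-0.854,"fingers":0.8}]'
python3 -m jog '[{"x":0,"y":0,"z":0,"roll":0,"fingers":0.8},{"x":0,"y":0,"z":0,"roll":0,"fingers":0.8},{"x":0,"y":0,"z":0,"roll":0,"fingers":0.8}]'
python3 -c "
from h import *
go(385,-71.2,74,-.313)
c=cam('wrist');cv2.imwrite('pics/w6.png',c['color'][:,:,::-1])"
```

```text
time: 18.6
tool_pos: [0.3827, -0.0756, 0.1876]
eef_rot: [0.988, -0.152, -0.004, 0.001]
force: [0.7, 0.2, -0.3]
finger_gap: 0.0692
time: 18.85
tool_pos: [0.3892, -0.0735, 0.1914]
eef_rot: [0.989, -0.151, 0.002, -0.0]
force: [-0.4, 0.6, -0.1]
finger_gap: 0.0699
at [389.2 -73.5 191.4] th -0.3027 q6 1.04 -> x -5.0 y -0.8 z 117.3 roll 0.0103
```

View pics/w6.png

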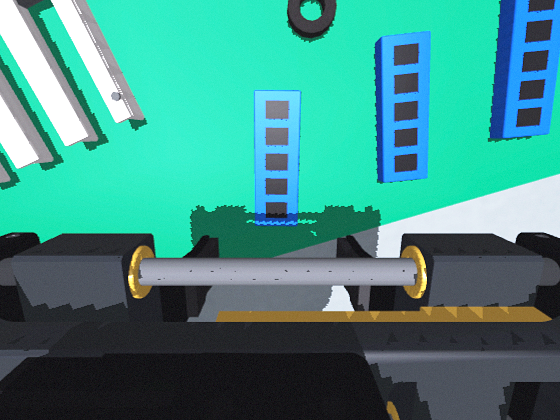

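```bash
python3 -m jog '[{"x":0,"y":0,"z":40,"roll":0,"fingers":0.8},{"x":0,"y":0,"z":80,"roll":0,"fingers":0.8},{"x":0,"y":0,"z":105,"roll":0,"fingers":0.8},{"x":0,"y":0,"z":116,"roll":0,"fingers":0.8},{"x":0,"y":0,"z":116,"roll":0,"fingers":0.8},{"x":0,"y":0,"z":116,"roll":0,"fingers":0},{"x":0,"y":0,"z":116,"roll":0,"fingers":0},{"x":0,"y":0,"z":116,"roll":0,"fingers":0},{"x":0,"y":0,"z":116,"roll":0,"fingers":0},{"x":0,"y":0,"z":116,"roll":0,"fingers":0}]' 40
python3 -m jog '[{"x":0,"y":0,"z":0,"roll":0,"fingers":0},{"x":0,"y":0,"z":0,"roll":0,"fingers":0},{"x":0,"y":0,"z":0,"roll":0,"fingers":0}]'
python3 -c "
from h import *
go(*mw(-180,-73.5),110,A)"
```

```text
time: 19.73
tool_pos: [0.3875, -0.0741, 0.0743]
eef_rot: [0.988, -0.152, 0.0, -0.0]
force: [0.1, 0.5, 0.1]
finger_gap: 0.0442
time: 19.98
tool_pos: [0.3874, -0.0742, 0.0743]
eef_rot: [0.988, -0.152, 0.0, -0.0]
force: [-0.4, 1.5, 2.0]
finger_gap: 0.0397
at [387.4 -74.2  74.3] th -0.3048 q6 1.04 -> x -38.7 y -100.7 z -35.7 roll -0.3986
```

```bash
python3 -m jog '[{"x":0,"y":0,"z":-35,"roll":0,"fingers":0},{"x":-38.7,"y":-100.7,"z":-35,"roll":-0.3986,"fingers":0},{"x":-38.7,"y":-100.7,"z":-35,"roll":-0.3986,"fingers":0},{"x":-38.7,"y":-100.7,"z":-35,"roll":-0.3986,"fingers":0},{"x":-38.7,"y":-100.7,"z":-35,"roll":-0.3986,"fingers":0},{"x":-38.7,"y":-100.7,"z":-35,"roll":-0.3986,"fingers":0},{"x":-38.7,"y":-100.7,"z":-35,"roll":-0.3986,"fingers":0},{"x":-38.7,"y":-100.7,"z":-35,"roll":-0.3986,"fingers":0},{"x":-38.7,"y":-100.7,"z":-35,"roll":-0.3986,"fingers":0},{"x":-38.7,"y":-100.7,"z":-35,"roll":-0.3986,"fingers":0}]'
python3 - <<'E'
from h import *
c=cam('wrist');cv2.imwrite('pics/w7.png',c['color'][:,:,::-1])
p,t,M,o=pose(); print(wm(p[:2]),t,o["finger_gap"])
go(*mw(-180,-73.5),75,A)
E
```

```text
time: 20.82
tool_pos: [0.3803, 0.0326, 0.109]
eef_rot: [0.999, 0.046, -0.0, 0.0]
force: [0.5, 0.4, -2.5]
finger_gap: 0.0397
[[-180.3960815   -74.21059187]] 0.09200132583003602 0.03972633974462616
at [380.3  32.7 109.1] th 0.092 q6 1.15 -> x 0.4 y -0.7 z 34.1 roll -0.0018
```

View pics/w7.png

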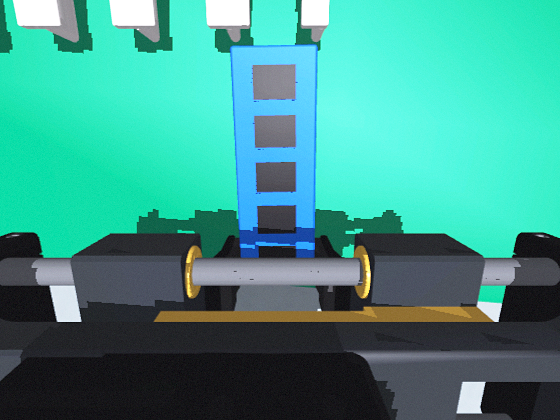

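```bash
python3 - <<'E'
from h import *
c=cam('wrist')
print("boat",wm(ray(c,[(231,45),(316,45),(239,230),(316,230)],.053)*1000).round(1))
print("lips",wm(ray(c,[(249,26),(303,26)],.028)*1000).round(1))
go(*mw(-180,-73.5),75,A)
E
```

```text
boat [[ -72.8  -52.8]
 [ -72.8  -91.6]
 [-161.3  -53.5]
 [-161.4  -94.4]]
lips [[-57.  -59.1]
 [-57.  -87.5]]
at [380.4  32.8 109.1] th 0.0923 q6 1.15 -> x 0.3 y -0.6 z 34.1 roll -0.0015
```

```bash
python3 -m jog '[{"x":0,"y":0,"z":33,"roll":0,"fingers":0},{"x":0,"y":0,"z":34,"roll":0,"fingers":0},{"x":10,"y":0,"z":34,"roll":0,"fingers":0},{"x":18,"y":0,"z":34,"roll":0,"fingers":0},{"x":26,"y":0,"z":34,"roll":0,"fingers":0},{"x":34,"y":0,"z":34,"roll":0,"fingers":0},{"x":42,"y":0,"z":34,"roll":0,"fingers":0}]'
```

```text
time: 21.5
tool_pos: [0.4233, 0.0373, 0.0755]
eef_rot: [0.999, 0.047, 0.0, -0.0]
force: [-0.6, -0.2, -1.7]
finger_gap: 0.0397
```

```bash
python3 -m jog '[{"x":12,"y":0,"z":0,"roll":0,"fingers":0},{"x":24,"y":0,"z":0,"roll":0,"fingers":0},{"x":36,"y":0,"z":0,"roll":0,"fingers":0},{"x":48,"y":0,"z":0,"roll":0,"fingers":0},{"x":60,"y":0,"z":0,"roll":0,"fingers":0},{"x":62,"y":0,"z":0,"roll":0,"fingers":0},{"x":62,"y":0,"z":0,"roll":0,"fingers":0}]'
python3 - <<'E'
from h import *
c=cam('wrist');cv2.imwrite('pics/w8.png',c['color'][:,:,::-1])
p,t,M,o=pose(); print(wm(p[:2]),t,o["finger_gap"],o["force"])
E
```

```text
time: 22.08
tool_pos: [0.4847, 0.0431, 0.0752]
eef_rot: [0.999, 0.046, 0.0, -0.0]
force: [-0.3, -0.1, -1.2]
finger_gap: 0.0396
[[-76.55581431 -73.79694005]] 0.09291961420658197 0.03966846686485704 [ 0.01755985  0.31513496 -1.73533194]
```

View pics/w8.png

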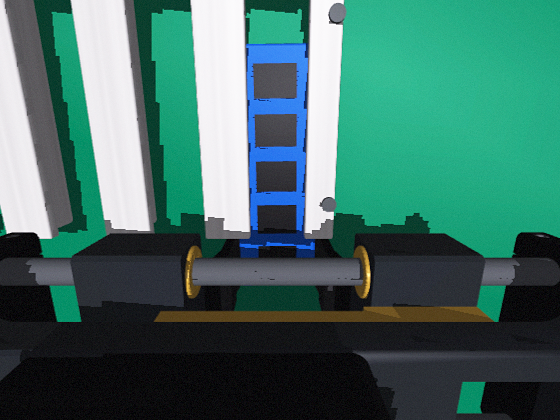

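```bash
python3 -m jog '[{"x":0,"y":0,"z":0,"roll":0,"fingers":0.62},{"x":0,"y":0,"z":0,"roll":0,"fingers":0.62},{"x":0,"y":0,"z":0,"roll":0,"fingers":0.62},{"x":-20,"y":0,"z":0,"roll":0,"fingers":0.62},{"x":-40,"y":0,"z":0,"roll":0,"fingers":0},{"x":-40,"y":0,"z":0,"roll":0,"fingers":0},{"x":-40,"y":0,"z":0,"roll":0,"fingers":0},{"x":-40,"y":0,"z":0,"roll":0,"fingers":0},{"x":-40,"y":0,"z":0,"roll":0,"fingers":0},{"x":-40,"y":0,"z":0,"roll":0,"fingers":0}]' 40
python3 -m jog '[{"x":0,"y":0,"z":0,"roll":0,"fingers":0},{"x":5,"y":0,"z":0,"roll":0,"fingers":0},{"x":10,"y":0,"z":0,"roll":0,"fingers":0},{"x":18,"y":0,"z":0,"roll":0,"fingers":0},{"x":26,"y":0,"z":0,"roll":0,"fingers":0},{"x":32,"y":0,"z":0,"roll":0,"fingers":0},{"x":38,"y":0,"z":0,"roll":0,"fingers":0}]' 40
python3 - <<'E'
from h import *
p,t,M,o=pose(); print(wm(p[:2]),p[2],t,o["finger_gap"],o["force"])
E
```

```text
time: 22.97
tool_pos: [0.4449, 0.0397, 0.0753]
eef_rot: [0.999, 0.047, 0.0, -0.0]
force: [0.5, -0.3, -0.0]
finger_gap: 0.0216
time: 23.55
tool_pos: [0.4826, 0.0429, 0.075]
eef_rot: [0.999, 0.047, -0.0, 0.0]
force: [-1.8, 0.6, 1.7]
finger_gap: 0.0001
[[-77.66404391 -73.66914473]] 75.0115770258576 0.0934537395909806 0.0001200161062840224 [-1.77213481  0.63694382  1.67519608]
```

```bash
python3 -m jog '[{"x":2,"y":0,"z":0,"roll":0,"fingers":0},{"x":4,"y":0,"z":0,"roll":0,"fingers":0},{"x":5,"y":0,"z":0,"roll":0,"fingers":0},{"x":5,"y":0,"z":0,"roll":0,"fingers":0}]' 
python3 -c "
from h import *
p,t,M,o=pose(); print(wm(p[:2]),o['force'])
c=cam('wrist');cv2.imwrite('pics/w9.png',c['color'][:,:,::-1])"
python3 -m jog '[{"x":1,"y":0,"z":0,"roll":0,"fingers":0},{"x":2,"y":0,"z":0,"roll":0,"fingers":0},{"x":2,"y":0,"z":0,"roll":0,"fingers":0}]' 
python3 -c "
from h import *
p,t,M,o=pose(); print(wm(p[:2]),o['force'])"
```

```text
time: 23.88
tool_pos: [0.4872, 0.0435, 0.0751]
eef_rot: [0.999, 0.047, 0.0, -0.0]
force: [0.0, -0.1, 0.3]
finger_gap: 0.0004
[[-72.97435384 -73.50036352]] [ 0.01305959 -0.0703514   0.29401615]
time: 24.18
tool_pos: [0.4877, 0.0433, 0.075]
eef_rot: [0.999, 0.047, -0.002, 0.0]
force: [-4.6, 0.8, 2.9]
finger_gap: 0.0006
[[-72.56114157 -73.73656615]] [-4.57097684  0.82524529  2.92533015]
```

View pics/w9.png

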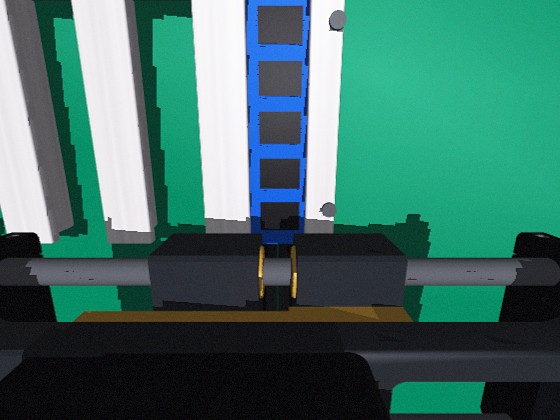

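```bash
python3 -m jog '[{"x":2,"y":0,"z":0,"roll":0,"fingers":0},{"x":4,"y":0,"z":0,"roll":0,"fingers":0},{"x":4,"y":0,"z":0,"roll":0,"fingers":0},{"x":4,"y":0,"z":0,"roll":0,"fingers":0}]' 
python3 -c "
from h import *
p,t,M,o=pose(); print(wm(p[:2]),o['force'])"
```

```text
time: 24.52
tool_pos: [0.4883, 0.0428, 0.0743]
eef_rot: [0.999, 0.046, -0.005, 0.001]
force: [-11.6, 2.8, 6.5]
finger_gap: 0.0004
[[-71.96610769 -74.3215529 ]] [-11.62243546   2.76954576   6.53685279]
```

```bash
python3 -m jog '[{"x":-15,"y":0,"z":0,"roll":0,"fingers":0},{"x":-30,"y":0,"z":-30,"roll":0,"fingers":0.3},{"x":-30,"y":0,"z":-70,"roll":0,"fingers":0.6},{"x":-30,"y":0,"z":-110,"roll":0,"fingers":0.8},{"x":-30,"y":0,"z":-140,"roll":0,"fingers":0.8},{"x":-30,"y":0,"z":-165,"roll":0,"fingers":0.8},{"x":-30,"y":0,"z":-165,"roll":0,"fingers":0.8},{"x":-30,"y":0,"z":-165,"roll":0,"fingers":0.8}]' 
python3 - <<'E'
from h import *
p,t,M,o=pose(); print(wm(p[:2]),o['force'])
c=cam('wrist');cv2.imwrite('pics/w10.png',c['color'][:,:,::-1])
t=cam('top'); boats(t,amin=100)
go(391.8,-193.9,190,-.199)
E
```

```text
time: 25.18
tool_pos: [0.4643, 0.0416, 0.2421]
eef_rot: [0.999, 0.047, 0.003, -0.001]
force: [-0.9, -0.0, -1.0]
finger_gap: 0.0392
[[-96.02324085 -73.19936188]] [-0.92920319 -0.03841043 -1.04996562]
px [336. 238.] ctr 438.5 -203.5 L 120.7 W 39.0 ang -0.197 area 4242
px [371. 236.] ctr 445.6 -311.8 L 120.6 W 39.5 ang -0.208 area 4289
px [132. 231.] ctr 445.2 412.7 L 133.8 W 122.8 ang 1.532 area 9802
px [371. 174.] ctr 636.8 -309.9 L 121.2 W 39.6 ang -0.205 area 4301
px [280.  30.] ctr 1083.4 -18.9 L 1783.9 W 222.6 ang -1.546 area 360179
at [462.8  41.1 239.6] th 0.0935 q6 1.23 -> x -92.7 y 227.3 z 49.6 roll 0.2925
```

View pics/w10.png

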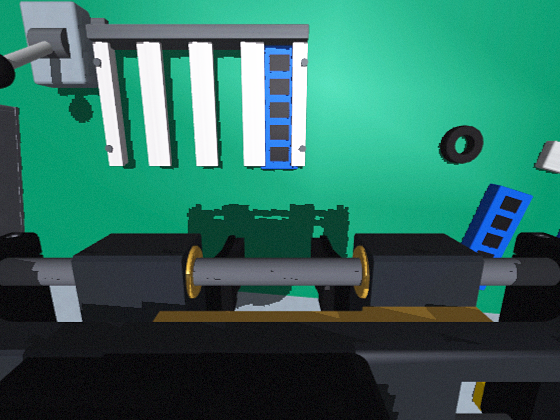

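The first boat is home in the right-hand lane (277,105), showing about 4 mm at the mouth. Next boat: (336,238).

```bash
python3 -m jog '[{"x":-92.7,"y":227.3,"z":0,"roll":0.2925,"fingers":0.8},{"x":-92.7,"y":227.3,"z":0,"roll":0.2925,"fingers":0.8},{"x":-92.7,"y":227.3,"z":0,"roll":0.2925,"fingers":0.8},{"x":-92.7,"y":227.3,"z":20,"roll":0.2925,"fingers":0.8},{"x":-92.7,"y":227.3,"z":50,"roll":0.2925,"fingers":0.8},{"x":-92.7,"y":227.3,"z":50,"roll":0.2925,"fingers":0.8},{"x":-92.7,"y":227.3,"z":50,"roll":0.2925,"fingers":0.8},{"x":-92.7,"y":227.3,"z":50,"roll":0.2925,"fingers":0.8},{"x":-92.7,"y":227.3,"z":50,"roll":0.2925,"fingers":0.8},{"x":-92.7,"y":227.3,"z":50,"roll":0.2925,"fingers":0.8}]' 
python3 -m jog '[{"x":0,"y":0,"z":0,"roll":0,"fingers":0.8},{"x":0,"y":0,"z":0,"roll":0,"fingers":0.8}]' 
python3 - <<'E'
from h import *
go(391.8,-193.9,74.5,-.199)
E
```

```text
time: 26.12
tool_pos: [0.3929, -0.1932, 0.1903]
eef_rot: [0.995, -0.099, 0.0, 0.0]
force: [0.3, -0.1, 0.8]
finger_gap: 0.0689
time: 26.28
tool_pos: [0.3929, -0.1929, 0.1907]
eef_rot: [0.995, -0.098, 0.001, 0.0]
force: [-0.2, 0.1, -0.1]
finger_gap: 0.0697
at [ 392.9 -192.9  190.7] th -0.1964 q6 1.46 -> x -1.1 y 1.2 z 116.2 roll 0.0026
```

```bash
python3 -m jog '[{"x":-1,"y":1,"z":40,"roll":0.002,"fingers":0.8},{"x":-1,"y":1,"z":80,"roll":0.002,"fingers":0.8},{"x":-1,"y":1,"z":105,"roll":0.002,"fingers":0.8},{"x":-1,"y":1,"z":116,"roll":0.002,"fingers":0.8},{"x":-1,"y":1,"z":116,"roll":0.002,"fingers":0.4},{"x":-1,"y":1,"z":116,"roll":0.002,"fingers":0},{"x":-1,"y":1,"z":116,"roll":0.002,"fingers":0},{"x":-1,"y":1,"z":116,"roll":0.002,"fingers":0},{"x":-1,"y":1,"z":116,"roll":0.002,"fingers":0},{"x":-1,"y":1,"z":116,"roll":0.002,"fingers":0}]' 
python3 -m jog '[{"x":0,"y":0,"z":0,"roll":0,"fingers":0},{"x":0,"y":0,"z":0,"roll":0,"fingers":0}]' 
python3 - <<'E'
from h import *
go(*mw(-180,-24.5),110,A)
E
```

```text
time: 27.12
tool_pos: [0.3911, -0.1944, 0.0744]
eef_rot: [0.995, -0.1, 0.0, -0.0]
force: [0.2, 1.3, 1.2]
finger_gap: 0.0396
time: 27.28
tool_pos: [0.3911, -0.1945, 0.0744]
eef_rot: [0.995, -0.1, 0.0, -0.0]
force: [0.0, 3.4, 2.7]
finger_gap: 0.0397
at [ 391.1 -194.5   74.4] th -0.2004 q6 1.46 -> x -69.8 y -268.2 z -35.6 roll -0.2942
```

```bash
python3 -m jog '[{"x":0,"y":0,"z":-35,"roll":0,"fingers":0},{"x":-69.8,"y":-268.2,"z":-35,"roll":-0.2942,"fingers":0},{"x":-69.8,"y":-268.2,"z":-35,"roll":-0.2942,"fingers":0},{"x":-69.8,"y":-268.2,"z":-35,"roll":-0.2942,"fingers":0},{"x":-69.8,"y":-268.2,"z":-35,"roll":-0.2942,"fingers":0},{"x":-69.8,"y":-268.2,"z":-35,"roll":-0.2942,"fingers":0},{"x":-69.8,"y":-268.2,"z":-35,"roll":-0.2942,"fingers":0},{"x":-69.8,"y":-268.2,"z":-35,"roll":-0.2942,"fingers":0},{"x":-69.8,"y":-268.2,"z":-35,"roll":-0.2942,"fingers":0},{"x":-69.8,"y":-268.2,"z":-35,"roll":-0.2942,"fingers":0}]' 
python3 -m jog '[{"x":0,"y":0,"z":0,"roll":0,"fingers":0},{"x":0,"y":0,"z":0,"roll":0,"fingers":0},{"x":0,"y":0,"z":0,"roll":0,"fingers":0}]' 
python3 - <<'E'
from h import *
c=cam('wrist');cv2.imwrite('pics/w11.png',c['color'][:,:,::-1])
go(*mw(-180,-24.5),75,A)
E
```

```text
time: 28.12
tool_pos: [0.3757, 0.0833, 0.1091]
eef_rot: [0.999, 0.048, -0.0, 0.0]
force: [-0.1, -0.6, -0.7]
finger_gap: 0.0395
time: 28.37
tool_pos: [0.3757, 0.0809, 0.109]
eef_rot: [0.999, 0.046, -0.0, 0.0]
force: [1.0, 0.2, -0.7]
finger_gap: 0.04
at [375.8  81.  109. ] th 0.0913 q6 1.02 -> x 0.4 y -1.2 z 34.0 roll -0.0025
```

View pics/w11.png

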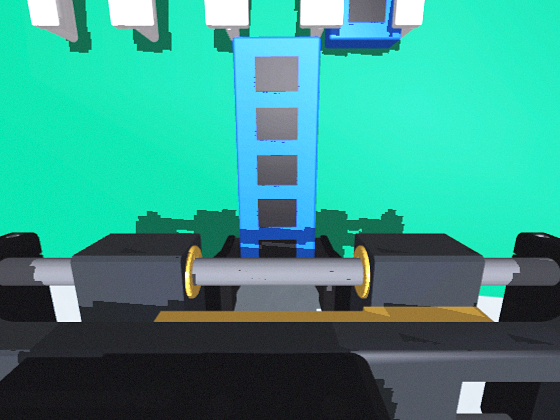

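```bash
python3 -m jog '[{"x":0,"y":-0.7,"z":33,"roll":-0.002,"fingers":0},{"x":0,"y":-0.7,"z":34,"roll":-0.002,"fingers":0},{"x":10,"y":-0.7,"z":34,"roll":-0.002,"fingers":0},{"x":18,"y":-0.7,"z":34,"roll":-0.002,"fingers":0},{"x":26,"y":-0.7,"z":34,"roll":-0.002,"fingers":0},{"x":34,"y":-0.7,"z":34,"roll":-0.002,"fingers":0},{"x":42,"y":-0.7,"z":34,"roll":-0.002,"fingers":0}]'
python3 -c "
from h import *
p,t,M,o=pose(); print(wm(p[:2]),o['force'],t)"
```

```text
time: 29.0
tool_pos: [0.4188, 0.0866, 0.0755]
eef_rot: [0.999, 0.047, 0.0, -0.0]
force: [-0.7, -0.5, -0.8]
finger_gap: 0.0396
[[-137.09480782  -24.15939516]] [-0.6943706  -0.5429124  -0.84982474] 0.09474586573439167
```

```bash
python3 -m jog '[{"x":12,"y":0,"z":0,"roll":0,"fingers":0},{"x":24,"y":0,"z":0,"roll":0,"fingers":0},{"x":36,"y":0,"z":0,"roll":0,"fingers":0},{"x":48,"y":0,"z":0,"roll":0,"fingers":0},{"x":58,"y":0,"z":0,"roll":0,"fingers":0},{"x":60,"y":0,"z":0,"roll":0,"fingers":0},{"x":60,"y":0,"z":0,"roll":0,"fingers":0}]'
python3 -m jog '[{"x":0,"y":0,"z":0,"roll":0,"fingers":0.62},{"x":0,"y":0,"z":0,"roll":0,"fingers":0.62},{"x":0,"y":0,"z":0,"roll":0,"fingers":0.62},{"x":-20,"y":0,"z":0,"roll":0,"fingers":0.62},{"x":-40,"y":0,"z":0,"roll":0,"fingers":0},{"x":-40,"y":0,"z":0,"roll":0,"fingers":0},{"x":-40,"y":0,"z":0,"roll":0,"fingers":0},{"x":-40,"y":0,"z":0,"roll":0,"fingers":0},{"x":-40,"y":0,"z":0,"roll":0,"fingers":0},{"x":-40,"y":0,"z":0,"roll":0,"fingers":0}]'
python3 -c "
from h import *
p,t,M,o=pose(); print(wm(p[:2]),o['force'],t)"
```

```text
time: 29.58
tool_pos: [0.478, 0.0924, 0.0751]
eef_rot: [0.999, 0.047, 0.0, -0.0]
force: [-0.2, -0.9, -1.5]
finger_gap: 0.0394
time: 30.42
tool_pos: [0.4383, 0.089, 0.0753]
eef_rot: [0.999, 0.048, 0.0, -0.0]
force: [-0.5, 0.3, 0.0]
finger_gap: 0.022
[[-117.40200798  -23.65267759]] [-0.54476268  0.28227764  0.01126194] 0.09541110205615316
```

Push from x = −117.4 to −72 or so.

```bash
python3 -m jog '[{"x":0,"y":0.7,"z":0,"roll":0.001,"fingers":0},{"x":5,"y":0.7,"z":0,"roll":0.001,"fingers":0},{"x":10,"y":0.7,"z":0,"roll":0.001,"fingers":0},{"x":18,"y":0.7,"z":0,"roll":0.001,"fingers":0},{"x":26,"y":0.7,"z":0,"roll":0.001,"fingers":0},{"x":32,"y":0.7,"z":0,"roll":0.001,"fingers":0},{"x":38,"y":0.7,"z":0,"roll":0.001,"fingers":0},{"x":42,"y":0.7,"z":0,"roll":0.001,"fingers":0},{"x":44,"y":0.7,"z":0,"roll":0.001,"fingers":0},{"x":44,"y":0.7,"z":0,"roll":0.001,"fingers":0}]'
python3 -c "
from h import *
p,t,M,o=pose(); print(wm(p[:2]),o['force'],t)"
python3 -m jog '[{"x":2,"y":0,"z":0,"roll":0,"fingers":0},{"x":4,"y":0,"z":0,"roll":0,"fingers":0},{"x":4,"y":0,"z":0,"roll":0,"fingers":0}]'
python3 -c "
from h import *
p,t,M,o=pose(); print(wm(p[:2]),o['force'],t)"
```

```text
time: 31.25
tool_pos: [0.4821, 0.0923, 0.0751]
eef_rot: [0.999, 0.047, 0.0, -0.0]
force: [-0.2, -0.4, 0.5]
finger_gap: 0.0002
[[-73.48856571 -24.44530567]] [-0.16029909 -0.38137335  0.49657861] 0.09431140314008818
time: 31.5
tool_pos: [0.4833, 0.0919, 0.0747]
eef_rot: [0.999, 0.047, -0.003, 0.001]
force: [-5.0, 1.4, 2.4]
finger_gap: 0.0002
[[-72.35134995 -24.95961996]] [-4.99298235  1.41945195  2.40797942] 0.09371103166978549
```

```bash
python3 -m jog '[{"x":2,"y":0,"z":0,"roll":0,"fingers":0},{"x":4,"y":0,"z":0,"roll":0,"fingers":0},{"x":4,"y":0,"z":0,"roll":0,"fingers":0},{"x":4,"y":0,"z":0,"roll":0,"fingers":0}]'
python3 -c "
from h import *
p,t,M,o=pose(); print(wm(p[:2]),o['force'],t)"
python3 -m jog '[{"x":-15,"y":0,"z":0,"roll":0,"fingers":0},{"x":-30,"y":0,"z":-30,"roll":0,"fingers":0.3},{"x":-30,"y":0,"z":-70,"roll":0,"fingers":0.6},{"x":-30,"y":0,"z":-110,"roll":0,"fingers":0.8},{"x":-30,"y":0,"z":-140,"roll":0,"fingers":0.8},{"x":-30,"y":0,"z":-165,"roll":0,"fingers":0.8},{"x":-30,"y":0,"z":-165,"roll":0,"fingers":0.8},{"x":-30,"y":0,"z":-165,"roll":0,"fingers":0.8},{"x":-30,"y":0,"z":-165,"roll":0,"fingers":0.8}]' 
python3 - <<'E'
from h import *
c=cam('wrist');cv2.imwrite('pics/w12.png',c['color'][:,:,::-1])
t=cam('top'); b=boats(t,amin=100)
for k in b:
  if k[2]<130: print(np.round(gp(k[0],k[1],k[4]),1),round(k[4],3))
go(398.7,-302,190,-.208)
E
```

```text
time: 31.83
tool_pos: [0.4839, 0.0913, 0.0742]
eef_rot: [0.999, 0.046, -0.006, 0.002]
force: [-13.3, 4.0, 8.3]
finger_gap: 0.0003
[[-71.78491944 -25.58613885]] [-13.30084338   3.97326943   8.28311544] 0.0928073839266248
time: 32.58
tool_pos: [0.4591, 0.0899, 0.2397]
eef_rot: [0.999, 0.047, -0.0, -0.0]
force: [-0.4, 0.3, -0.3]
finger_gap: 0.0458
px [371. 236.] ctr 445.6 -311.9 L 120.6 W 39.7 ang -0.208 area 4307
px [130. 227.] ctr 446.8 410.5 L 134.1 W 121.9 ang -1.571 area 7667
px [252. 190.] ctr 576.4 53.0 L 80.9 W 21.9 ang 0.092 area 1438
px [371. 174.] ctr 636.7 -310.0 L 121.2 W 39.5 ang -0.198 area 4301
px [280.  30.] ctr 1083.4 -18.9 L 1783.9 W 222.6 ang -1.546 area 360137
[ 398.7 -302. ] -0.208
[528.6  48.5] 0.092
[ 589.6 -300.6] -0.198
at [459.   89.8 238.9] th 0.0944 q6 1.12 -> x -96.8 y 384.3 z 49.5 roll 0.3024
```

View pics/w12.png

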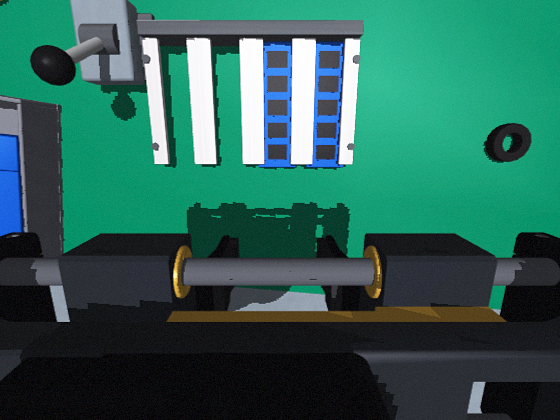

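Two boats are home in lanes at (328,105) and (277,105). Third boat: (371,236).

```bash
python3 -m jog '[{"x":-96.8,"y":384.3,"z":0,"roll":0.3024,"fingers":0.8},{"x":-96.8,"y":384.3,"z":0,"roll":0.3024,"fingers":0.8},{"x":-96.8,"y":384.3,"z":0,"roll":0.3024,"fingers":0.8},{"x":-96.8,"y":384.3,"z":0,"roll":0.3024,"fingers":0.8},{"x":-96.8,"y":384.3,"z":0,"roll":0.3024,"fingers":0.8},{"x":-96.8,"y":384.3,"z":0,"roll":0.3024,"fingers":0.8},{"x":-96.8,"y":384.3,"z":0,"roll":0.3024,"fingers":0.8},{"x":-96.8,"y":384.3,"z":0,"roll":0.3024,"fingers":0.8},{"x":-96.8,"y":384.3,"z":20,"roll":0.3024,"fingers":0.8},{"x":-96.8,"y":384.3,"z":50,"roll":0.3024,"fingers":0.8}]' 
python3 -m jog '[{"x":0,"y":0,"z":0,"roll":0,"fingers":0.8},{"x":0,"y":0,"z":0,"roll":0,"fingers":0.8},{"x":0,"y":0,"z":0,"roll":0,"fingers":0.8},{"x":0,"y":0,"z":0,"roll":0,"fingers":0.8},{"x":0,"y":0,"z":0,"roll":0,"fingers":0.8}]' 
python3 - <<'E'
from h import *
go(398.7,-302,74.5,-.208)
c=cam('wrist');cv2.imwrite('pics/w13.png',c['color'][:,:,::-1])
E
```

```text
time: 33.52
tool_pos: [0.4015, -0.3049, 0.1947]
eef_rot: [0.995, -0.104, 0.004, 0.002]
force: [1.8, 0.2, -0.3]
finger_gap: 0.0696
time: 33.93
tool_pos: [0.4006, -0.2997, 0.1933]
eef_rot: [0.995, -0.103, 0.001, 0.0]
force: [-0.6, 0.5, 0.3]
finger_gap: 0.0694
at [ 400.6 -299.7  193.3] th -0.2058 q6 1.68 -> x -1.6 y 2.6 z 118.8 roll 0.0022
```

View pics/w13.png

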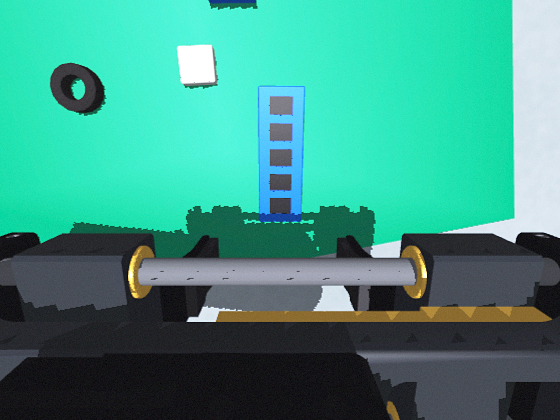

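```bash
python3 -m jog '[{"x":-1.5,"y":2.5,"z":40,"roll":0.002,"fingers":0.8},{"x":-1.5,"y":2.5,"z":80,"roll":0.002,"fingers":0.8},{"x":-1.5,"y":2.5,"z":107,"roll":0.002,"fingers":0.8},{"x":-1.5,"y":2.5,"z":118.5,"roll":0.002,"fingers":0.8},{"x":-1.5,"y":2.5,"z":118.5,"roll":0.002,"fingers":0.4},{"x":-1.5,"y":2.5,"z":118.5,"roll":0.002,"fingers":0},{"x":-1.5,"y":2.5,"z":118.5,"roll":0.002,"fingers":0},{"x":-1.5,"y":2.5,"z":118.5,"roll":0.002,"fingers":0},{"x":-1.5,"y":2.5,"z":118.5,"roll":0.002,"fingers":0},{"x":-1.5,"y":2.5,"z":118.5,"roll":0.002,"fingers":0}]' 
python3 -m jog '[{"x":0,"y":0,"z":0,"roll":0,"fingers":0},{"x":0,"y":0,"z":0,"roll":0,"fingers":0},{"x":0,"y":0,"z":0,"roll":0,"fingers":0}]' 
python3 - <<'E'
from h import *
go(*mw(-180,24.5),130,A)
E
```

```text
time: 34.82
tool_pos: [0.3979, -0.3025, 0.074]
eef_rot: [0.995, -0.105, 0.0, 0.0]
force: [0.8, 2.0, 1.0]
finger_gap: 0.04
time: 35.07
tool_pos: [0.3979, -0.3025, 0.074]
eef_rot: [0.995, -0.105, 0.0, 0.0]
force: [-0.6, 2.7, 4.4]
finger_gap: 0.0397
at [ 397.9 -302.5   74. ] th -0.2098 q6 1.69 -> x -116.1 y -418.5 z -56.0 roll -0.3036
```

```bash
python3 -m jog '[{"x":0,"y":0,"z":-35,"roll":0,"fingers":0},{"x":-116.1,"y":-418.5,"z":-56,"roll":-0.3036,"fingers":0},{"x":-116.1,"y":-418.5,"z":-56,"roll":-0.3036,"fingers":0},{"x":-116.1,"y":-418.5,"z":-56,"roll":-0.3036,"fingers":0},{"x":-116.1,"y":-418.5,"z":-56,"roll":-0.3036,"fingers":0},{"x":-116.1,"y":-418.5,"z":-56,"roll":-0.3036,"fingers":0},{"x":-116.1,"y":-418.5,"z":-56,"roll":-0.3036,"fingers":0},{"x":-116.1,"y":-418.5,"z":-56,"roll":-0.3036,"fingers":0},{"x":-116.1,"y":-418.5,"z":-56,"roll":-0.3036,"fingers":0},{"x":-116.1,"y":-418.5,"z":-56,"roll":-0.3036,"fingers":0}]' 
python3 - <<'E'
from h import *
go(*mw(-180,24.5),109,A)
E
```

```text
time: 35.9
tool_pos: [0.374, 0.073, 0.1268]
eef_rot: [0.999, 0.047, -0.0, 0.0]
force: [1.8, -0.9, -0.6]
finger_gap: 0.0395
at [374.   73.  126.8] th 0.0936 q6 1.04 -> x 2.9 y -58.1 z 17.8 roll -0.0002
```

```bash
python3 -m jog '[{"x":3,"y":-58,"z":10,"roll":0,"fingers":0},{"x":3,"y":-58,"z":18,"roll":0,"fingers":0},{"x":3,"y":-58,"z":18,"roll":0,"fingers":0},{"x":3,"y":-58,"z":18,"roll":0,"fingers":0},{"x":3,"y":-58,"z":18,"roll":0,"fingers":0},{"x":3,"y":-58,"z":18,"roll":0,"fingers":0},{"x":3,"y":-58,"z":18,"roll":0,"fingers":0},{"x":3,"y":-58,"z":18,"roll":0,"fingers":0}]' 
python3 - <<'E'
from h import *
go(*mw(-180,24.5),75,A)
c=cam('wrist');cv2.imwrite('pics/w14.png',c['color'][:,:,::-1])
E
```

```text
time: 36.57
tool_pos: [0.3726, 0.1285, 0.109]
eef_rot: [0.999, 0.046, 0.0, -0.0]
force: [-1.0, -0.7, -1.5]
finger_gap: 0.0398
at [372.6 128.5 109. ] th 0.0919 q6 0.91 -> x -0.9 y -2.6 z 34.0 roll -0.0019
```

View pics/w14.png

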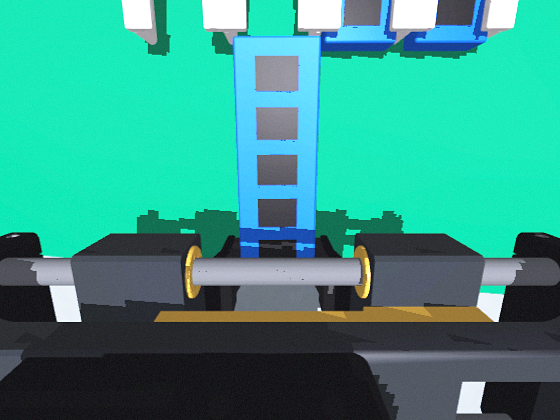

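```bash
python3 -m jog '[{"x":0,"y":-2.5,"z":20,"roll":-0.002,"fingers":0},{"x":0,"y":-2.5,"z":33,"roll":-0.002,"fingers":0},{"x":0,"y":-2.5,"z":33,"roll":-0.002,"fingers":0},{"x":0,"y":-2.5,"z":33,"roll":-0.002,"fingers":0}]'
python3 -c "
from h import *
p,t,M,o=pose(); print(wm(p[:2]),p[2],o['force'],t)"
```

```text
time: 36.95
tool_pos: [0.3722, 0.1314, 0.0757]
eef_rot: [0.999, 0.048, -0.001, 0.001]
force: [-0.4, -0.4, -1.3]
finger_gap: 0.0395
[[-179.25442352   24.7970754 ]] 75.66598110052308 [-0.38086865 -0.3613427  -1.32494857] 0.09515635046530119
```

```bash
python3 -m jog '[{"x":10,"y":0,"z":0,"roll":0,"fingers":0},{"x":18,"y":0,"z":0,"roll":0,"fingers":0},{"x":26,"y":0,"z":0,"roll":0,"fingers":0},{"x":34,"y":0,"z":0,"roll":0,"fingers":0},{"x":42,"y":0,"z":0,"roll":0,"fingers":0}]'
python3 -c "
from h import *
p,t,M,o=pose(); print(wm(p[:2]),p[2],o['force'],t)"
python3 -m jog '[{"x":12,"y":0,"z":0,"roll":0,"fingers":0},{"x":24,"y":0,"z":0,"roll":0,"fingers":0},{"x":36,"y":0,"z":0,"roll":0,"fingers":0},{"x":48,"y":0,"z":0,"roll":0,"fingers":0},{"x":58,"y":0,"z":0,"roll":0,"fingers":0},{"x":60,"y":0,"z":0,"roll":0,"fingers":0},{"x":60,"y":0,"z":0,"roll":0,"fingers":0}]'
python3 -m jog '[{"x":0,"y":0,"z":0,"roll":0,"fingers":0.62},{"x":0,"y":0,"z":0,"roll":0,"fingers":0.62},{"x":0,"y":0,"z":0,"roll":0,"fingers":0.62},{"x":-20,"y":0,"z":0,"roll":0,"fingers":0.62},{"x":-40,"y":0,"z":0,"roll":0,"fingers":0},{"x":-40,"y":0,"z":0,"roll":0,"fingers":0},{"x":-40,"y":0,"z":0,"roll":0,"fingers":0},{"x":-40,"y":0,"z":0,"roll":0,"fingers":0},{"x":-40,"y":0,"z":0,"roll":0,"fingers":0},{"x":-40,"y":0,"z":0,"roll":0,"fingers":0}]'
python3 -c "
from h import *
p,t,M,o=pose(); print(wm(p[:2]),o['force'],t)"
```

```text
time: 37.37
tool_pos: [0.4154, 0.1361, 0.0761]
eef_rot: [0.999, 0.048, 0.0, -0.0]
force: [0.4, 0.2, -1.4]
finger_gap: 0.0397
[[-135.82602978   25.39129842]] 76.11369382432122 [ 0.41613395  0.21096628 -1.42029784] 0.09538139924506499
time: 37.95
tool_pos: [0.4745, 0.1415, 0.0756]
eef_rot: [0.999, 0.047, 0.0, -0.0]
force: [-0.0, -0.1, -0.9]
finger_gap: 0.0398
time: 38.78
tool_pos: [0.4347, 0.1381, 0.0759]
eef_rot: [0.999, 0.048, 0.0, -0.0]
force: [-0.7, -0.9, -0.2]
finger_gap: 0.0217
[[-116.42534009   25.64350469]] [-0.7141819  -0.92157811 -0.1751663 ] 0.09567153683786636
```

```bash
python3 -m jog '[{"x":0,"y":1,"z":0,"roll":0.001,"fingers":0},{"x":5,"y":1,"z":0,"roll":0.001,"fingers":0},{"x":10,"y":1,"z":0,"roll":0.001,"fingers":0},{"x":18,"y":1,"z":0,"roll":0.001,"fingers":0},{"x":26,"y":1,"z":0,"roll":0.001,"fingers":0},{"x":32,"y":1,"z":0,"roll":0.001,"fingers":0},{"x":38,"y":1,"z":0,"roll":0.001,"fingers":0},{"x":41,"y":1,"z":0,"roll":0.001,"fingers":0},{"x":43,"y":1,"z":0,"roll":0.001,"fingers":0},{"x":45,"y":1,"z":0,"roll":0.001,"fingers":0}]'
python3 -m jog '[{"x":2,"y":0,"z":0,"roll":0,"fingers":0},{"x":2,"y":0,"z":0,"roll":0,"fingers":0},{"x":2,"y":0,"z":0,"roll":0,"fingers":0}]'
python3 -c "
from h import *
p,t,M,o=pose(); print(wm(p[:2]),o['force'],t)"
```

```text
time: 39.62
tool_pos: [0.4785, 0.1408, 0.0756]
eef_rot: [0.999, 0.047, -0.001, 0.0]
force: [-7.6, 2.1, 2.9]
finger_gap: 0.0004
time: 39.87
tool_pos: [0.4788, 0.1405, 0.0753]
eef_rot: [0.999, 0.047, -0.002, 0.001]
force: [-5.3, 0.8, 2.4]
finger_gap: 0.0004
[[-72.32676381  23.91169194]] [-5.28109232  0.8208211   2.38194212] 0.09415634454448653
```

```bash
python3 -m jog '[{"x":2,"y":0,"z":0,"roll":0,"fingers":0},{"x":4,"y":0,"z":0,"roll":0,"fingers":0},{"x":4,"y":0,"z":0,"roll":0,"fingers":0},{"x":4,"y":0,"z":0,"roll":0,"fingers":0}]'
python3 -c "
from h import *
p,t,M,o=pose(); print(wm(p[:2]),o['force'],t)"
python3 -m jog '[{"x":-15,"y":0,"z":0,"roll":0,"fingers":0},{"x":-30,"y":0,"z":-30,"roll":0,"fingers":0.3},{"x":-30,"y":0,"z":-70,"roll":0,"fingers":0.6},{"x":-30,"y":0,"z":-110,"roll":0,"fingers":0.8},{"x":-30,"y":0,"z":-140,"roll":0,"fingers":0.8},{"x":-30,"y":0,"z":-165,"roll":0,"fingers":0.8},{"x":-30,"y":0,"z":-165,"roll":0,"fingers":0.8},{"x":-30,"y":0,"z":-165,"roll":0,"fingers":0.8},{"x":-30,"y":0,"z":-165,"roll":0,"fingers":0.8}]' 
python3 - <<'E'
from h import *
c=cam('wrist');cv2.imwrite('pics/w15.png',c['color'][:,:,::-1])
t=cam('top'); b=boats(t,amin=100)
for k in b:
  if k[2]<130: print(np.round(gp(k[0],k[1],k[4]),1),round(k[4],3))
go(589.6,-300.5,190,-.201)
E
```

```text
time: 40.2
tool_pos: [0.4794, 0.14, 0.0749]
eef_rot: [0.999, 0.047, -0.006, 0.002]
force: [-13.9, 4.9, 8.4]
finger_gap: 0.0005
[[-71.74251332  23.31300371]] [-13.92350421   4.91439142   8.38752195] 0.0931231100474531
time: 40.95
tool_pos: [0.4545, 0.1386, 0.2403]
eef_rot: [0.999, 0.047, -0.0, -0.0]
force: [-1.2, 0.4, 0.0]
finger_gap: 0.0457
px [130. 226.] ctr 449.5 410.5 L 133.9 W 116.4 ang -1.571 area 6300
px [221. 192.] ctr 568.8 150.5 L 78.8 W 21.7 ang 0.103 area 1131
px [236. 192.] ctr 571.7 101.0 L 80.4 W 21.4 ang 0.034 area 1371
px [253. 199.] ctr 555.5 52.6 L 123.8 W 35.0 ang 0.187 area 2484
px [371. 174.] ctr 636.7 -309.9 L 121.2 W 39.4 ang -0.201 area 4282
px [280.  30.] ctr 1083.4 -18.9 L 1783.9 W 222.6 ang -1.546 area 360153
[521.  145.6] 0.103
[523.7  99.4] 0.034
[508.4  43.6] 0.187
[ 589.7 -300.3] -0.201
at [454.4 138.5 239.4] th 0.0946 q6 1.03 -> x 93.3 y 449.7 z 49.8 roll 0.2956
```

View pics/w15.png

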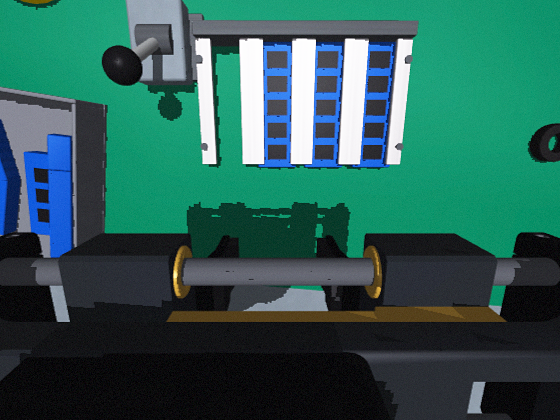

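Three boats are loaded. The last sound one is at (371,174).

```bash
python3 -m jog '[{"x":93.3,"y":449.7,"z":0,"roll":0.2956,"fingers":0.8},{"x":93.3,"y":449.7,"z":0,"roll":0.2956,"fingers":0.8},{"x":93.3,"y":449.7,"z":0,"roll":0.2956,"fingers":0.8},{"x":93.3,"y":449.7,"z":0,"roll":0.2956,"fingers":0.8},{"x":93.3,"y":449.7,"z":0,"roll":0.2956,"fingers":0.8},{"x":93.3,"y":449.7,"z":0,"roll":0.2956,"fingers":0.8},{"x":93.3,"y":449.7,"z":0,"roll":0.2956,"fingers":0.8},{"x":93.3,"y":449.7,"z":0,"roll":0.2956,"fingers":0.8},{"x":93.3,"y":449.7,"z":0,"roll":0.2956,"fingers":0.8},{"x":93.3,"y":449.7,"z":0,"roll":0.2956,"fingers":0.8}]' 
python3 - <<'E'
from h import *
go(589.6,-300.4,190,-.201)
E
```

```text
time: 41.88
tool_pos: [0.5777, -0.2614, 0.2388]
eef_rot: [0.995, -0.1, -0.002, -0.0]
force: [0.6, 1.3, -0.2]
finger_gap: 0.0696
at [ 577.7 -261.4  238.8] th -0.2011 q6 1.54 -> x 19.6 y 35.8 z 48.7 roll -0.0001
```

```bash
python3 -m jog '[{"x":19.6,"y":36,"z":10,"roll":0,"fingers":0.8},{"x":19.6,"y":36,"z":49,"roll":0,"fingers":0.8},{"x":19.6,"y":36,"z":49,"roll":0,"fingers":0.8},{"x":19.6,"y":36,"z":49,"roll":0,"fingers":0.8},{"x":19.6,"y":36,"z":49,"roll":0,"fingers":0.8},{"x":19.6,"y":36,"z":49,"roll":0,"fingers":0.8},{"x":19.6,"y":36,"z":49,"roll":0,"fingers":0.8}]' 
python3 - <<'E'
from h import *
go(589.6,-300.4,74.5,-.201)
c=cam('wrist');cv2.imwrite('pics/w16.png',c['color'][:,:,::-1])
go(589.6,-300.4,74.5,-.201)
E
```

```text
time: 42.47
tool_pos: [0.5908, -0.2978, 0.194]
eef_rot: [0.995, -0.099, 0.002, 0.0]
force: [0.8, -0.3, 1.6]
finger_gap: 0.0694
at [ 590.8 -297.8  194. ] th -0.1991 q6 1.59 -> x -1.1 y 2.7 z 119.5 roll 0.0019
at [ 590.7 -297.8  193.9] th -0.1992 q6 1.59 -> x -1.0 y 2.7 z 119.4 roll 0.0018
```

View pics/w16.png

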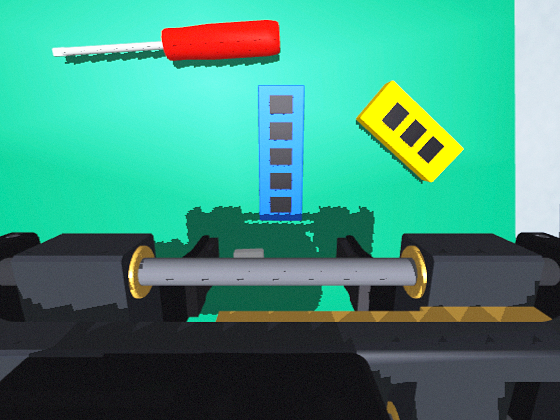

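```bash
python3 - <<'E'
from h import *
c=cam("top"); print((ray(c,[(350,203),(359,211)],.012)*1000).round())
c=cam("wrist"); print((ray(c,[(233,250),(263,258)],.012)*1000).round())
E
python3 -m jog '[{"x":-1,"y":2.6,"z":40,"roll":0.002,"fingers":0.8},{"x":-1,"y":2.6,"z":80,"roll":0.002,"fingers":0.7},{"x":-1,"y":2.6,"z":107,"roll":0.002,"fingers":0.7},{"x":-1,"y":2.6,"z":119,"roll":0.002,"fingers":0.7},{"x":-1,"y":2.6,"z":119,"roll":0.002,"fingers":0.4},{"x":-1,"y":2.6,"z":119,"roll":0.002,"fingers":0},{"x":-1,"y":2.6,"z":119,"roll":0.002,"fingers":0},{"x":-1,"y":2.6,"z":119,"roll":0.002,"fingers":0},{"x":-1,"y":2.6,"z":119,"roll":0.002,"fingers":0},{"x":-1,"y":2.6,"z":119,"roll":0.002,"fingers":0}]' 
python3 -m jog '[{"x":0,"y":0,"z":0,"roll":0,"fingers":0},{"x":0,"y":0,"z":0,"roll":0,"fingers":0},{"x":0,"y":0,"z":0,"roll":0,"fingers":0}]' 
python3 - <<'E'
from h import *
go(*mw(-180,73.5),160,A)
E
```

```text
[[ 547. -247.   12.]
 [ 523. -275.   12.]]
[[ 557. -246.   12.]
 [ 543. -273.   12.]]
time: 43.45
tool_pos: [0.5887, -0.3009, 0.0734]
eef_rot: [0.995, -0.101, 0.0, 0.0]
force: [0.3, 0.5, 3.5]
finger_gap: 0.0401
time: 43.7
tool_pos: [0.5887, -0.3009, 0.0734]
eef_rot: [0.995, -0.101, 0.0, 0.0]
force: [0.1, 1.5, 4.5]
finger_gap: 0.0398
at [ 588.7 -300.9   73.4] th -0.2026 q6 1.6 -> x -313.9 y -426.2 z -87.0 roll -0.2964
```

```bash
python3 -m jog '[{"x":0,"y":0,"z":-40,"roll":0,"fingers":0},{"x":0,"y":0,"z":-80,"roll":0,"fingers":0},{"x":-314,"y":-426,"z":-87,"roll":-0.2964,"fingers":0},{"x":-314,"y":-426,"z":-87,"roll":-0.2964,"fingers":0},{"x":-314,"y":-426,"z":-87,"roll":-0.2964,"fingers":0},{"x":-314,"y":-426,"z":-87,"roll":-0.2964,"fingers":0},{"x":-314,"y":-426,"z":-87,"roll":-0.2964,"fingers":0},{"x":-314,"y":-426,"z":-87,"roll":-0.2964,"fingers":0},{"x":-314,"y":-426,"z":-87,"roll":-0.2964,"fingers":0},{"x":-314,"y":-426,"z":-87,"roll":-0.2964,"fingers":0}]' 
python3 - <<'E'
from h import *
go(*mw(-180,73.5),109,A)
E
```

```text
time: 44.53
tool_pos: [0.447, 0.0029, 0.1566]
eef_rot: [0.999, 0.046, -0.001, 0.0]
force: [0.5, 1.1, -1.5]
finger_gap: 0.0396
at [447.    2.9 156.6] th 0.0925 q6 1.29 -> x -63.3 y -183.6 z 47.6 roll -0.0013
```

```bash
python3 -m jog '[{"x":-63,"y":-183.6,"z":0,"roll":0,"fingers":0},{"x":-63,"y":-183.6,"z":0,"roll":0,"fingers":0},{"x":-63,"y":-183.6,"z":0,"roll":0,"fingers":0},{"x":-63,"y":-183.6,"z":0,"roll":0,"fingers":0},{"x":-63,"y":-183.6,"z":20,"roll":0,"fingers":0},{"x":-63,"y":-183.6,"z":47,"roll":0,"fingers":0},{"x":-63,"y":-183.6,"z":47,"roll":0,"fingers":0},{"x":-63,"y":-183.6,"z":47,"roll":0,"fingers":0},{"x":-63,"y":-183.6,"z":47,"roll":0,"fingers":0},{"x":-63,"y":-183.6,"z":47,"roll":0,"fingers":0}]' 
python3 - <<'E'
from h import *
go(*mw(-180,73.5),75,A)
c=cam('wrist');cv2.imwrite('pics/w17.png',c['color'][:,:,::-1])
go(*mw(-180,73.5),75,A)
E
```

```text
time: 45.37
tool_pos: [0.3696, 0.1784, 0.1111]
eef_rot: [0.999, 0.046, 0.001, -0.001]
force: [-0.4, 0.6, -0.5]
finger_gap: 0.0398
at [369.6 178.4 111.1] th 0.092 q6 0.81 -> x -2.6 y -1.7 z 36.1 roll -0.0018
at [369.6 178.4 111.2] th 0.0918 q6 0.81 -> x -2.7 y -1.6 z 36.2 roll -0.0020
```

View pics/w17.png

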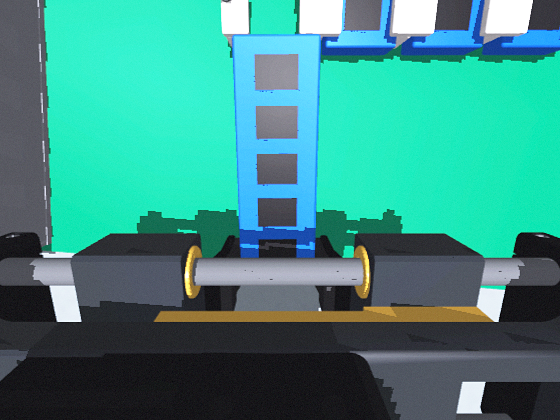

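```bash
python3 -m jog '[{"x":-4,"y":-1.6,"z":20,"roll":-0.002,"fingers":0},{"x":-4,"y":-1.6,"z":35,"roll":-0.002,"fingers":0},{"x":-4,"y":-1.6,"z":35,"roll":-0.002,"fingers":0},{"x":-4,"y":-1.6,"z":35,"roll":-0.002,"fingers":0},{"x":-4,"y":-1.6,"z":35,"roll":-0.002,"fingers":0}]'
python3 -c "
from h import *
p,t,M,o=pose(); print(wm(p[:2]),p[2],o['force'],t)"
```

```text
time: 45.83
tool_pos: [0.3655, 0.1801, 0.0761]
eef_rot: [0.999, 0.047, 0.001, -0.001]
force: [0.3, 0.1, -0.9]
finger_gap: 0.0398
[[-181.40744194   73.92966583]] 76.14874454161496 [ 0.28092448  0.13984923 -0.94972598] 0.09489933745914794
```

```bash
python3 -m jog '[{"x":10,"y":0.3,"z":1,"roll":0,"fingers":0},{"x":18,"y":0.3,"z":1,"roll":0,"fingers":0},{"x":26,"y":0.3,"z":1,"roll":0,"fingers":0},{"x":34,"y":0.3,"z":1,"roll":0,"fingers":0},{"x":42,"y":0.3,"z":1,"roll":0,"fingers":0}]'
python3 -c "
from h import *
p,t,M,o=pose(); print(wm(p[:2]),p[2],o['force'],t)"
python3 -m jog '[{"x":12,"y":0,"z":0,"roll":0,"fingers":0},{"x":24,"y":0,"z":0,"roll":0,"fingers":0},{"x":36,"y":0,"z":0,"roll":0,"fingers":0},{"x":48,"y":0,"z":0,"roll":0,"fingers":0},{"x":58,"y":0,"z":0,"roll":0,"fingers":0},{"x":60,"y":0,"z":0,"roll":0,"fingers":0},{"x":60,"y":0,"z":0,"roll":0,"fingers":0}]'
python3 -m jog '[{"x":0,"y":0,"z":0,"roll":0,"fingers":0.62},{"x":0,"y":0,"z":0,"roll":0,"fingers":0.62},{"x":0,"y":0,"z":0,"roll":0,"fingers":0.62},{"x":-20,"y":0,"z":0,"roll":0,"fingers":0.62},{"x":-40,"y":0,"z":0,"roll":0,"fingers":0},{"x":-40,"y":0,"z":0,"roll":0,"fingers":0},{"x":-40,"y":0,"z":0,"roll":0,"fingers":0},{"x":-40,"y":0,"z":0,"roll":0,"fingers":0},{"x":-40,"y":0,"z":0,"roll":0,"fingers":0},{"x":-40,"y":0,"z":0,"roll":0,"fingers":0}]'
python3 -c "
from h import *
p,t,M,o=pose(); print(wm(p[:2]),p[2],o['force'],t)"
```

```text
time: 46.25
tool_pos: [0.4078, 0.1838, 0.0744]
eef_rot: [0.999, 0.048, 0.0, -0.0]
force: [0.1, 0.8, -2.3]
finger_gap: 0.0397
[[-138.89998887   73.62397039]] 74.36961156365123 [ 0.05289451  0.82722342 -2.29068062] 0.09507646626029637
time: 46.83
tool_pos: [0.4669, 0.1892, 0.0739]
eef_rot: [0.999, 0.047, -0.0, 0.0]
force: [0.1, -0.2, -0.9]
finger_gap: 0.04
time: 47.67
tool_pos: [0.4272, 0.1859, 0.0743]
eef_rot: [0.999, 0.048, 0.0, -0.0]
force: [-0.6, 0.2, -0.2]
finger_gap: 0.0219
[[-119.4473685   73.8891288]] 74.30454865191939 [-0.57758361  0.23484779 -0.23698889] 0.09532279048489077
```

```bash
python3 -m jog '[{"x":0,"y":0.4,"z":0,"roll":0.001,"fingers":0},{"x":6,"y":0.4,"z":0,"roll":0.001,"fingers":0},{"x":12,"y":0.4,"z":0,"roll":0.001,"fingers":0},{"x":20,"y":0.4,"z":0,"roll":0.001,"fingers":0},{"x":28,"y":0.4,"z":0,"roll":0.001,"fingers":0},{"x":36,"y":0.4,"z":0,"roll":0.001,"fingers":0},{"x":42,"y":0.4,"z":0,"roll":0.001,"fingers":0},{"x":45,"y":0.4,"z":0,"roll":0.001,"fingers":0},{"x":47,"y":0.4,"z":0,"roll":0.001,"fingers":0},{"x":49,"y":0.4,"z":0,"roll":0.001,"fingers":0}]'
python3 -c "
from h import *
p,t,M,o=pose(); print(wm(p[:2]),o['force'],t)"
python3 -m jog '[{"x":2,"y":0,"z":0,"roll":0,"fingers":0},{"x":4,"y":0,"z":0,"roll":0,"fingers":0},{"x":4,"y":0,"z":0,"roll":0,"fingers":0},{"x":4,"y":0,"z":0,"roll":0,"fingers":0}]'
python3 -c "
from h import *
p,t,M,o=pose(); print(wm(p[:2]),o['force'],t)"
```

```text
time: 48.5
tool_pos: [0.4741, 0.1893, 0.0739]
eef_rot: [0.999, 0.047, -0.002, 0.001]
force: [-8.8, 4.0, 6.0]
finger_gap: 0.0003
[[-72.35856136  72.86585707]] [-8.81007794  3.9615825   5.95593217] 0.09357903769667442
time: 48.83
tool_pos: [0.4747, 0.1887, 0.0734]
eef_rot: [0.999, 0.047, -0.005, 0.002]
force: [-14.4, 4.6, 7.0]
finger_gap: 0.0007
[[-71.87773984  72.2706917 ]] [-14.36737062   4.59781226   6.99358267] 0.09325091831895563
```

```bash
python3 -m jog '[{"x":-15,"y":0,"z":0,"roll":0,"fingers":0},{"x":-30,"y":0,"z":-30,"roll":0,"fingers":0},{"x":-30,"y":0,"z":-70,"roll":0,"fingers":0},{"x":-30,"y":0,"z":-110,"roll":0,"fingers":0},{"x":-30,"y":0,"z":-140,"roll":0,"fingers":0},{"x":-30,"y":0,"z":-165,"roll":0,"fingers":0},{"x":-30,"y":0,"z":-165,"roll":0,"fingers":0},{"x":-30,"y":0,"z":-165,"roll":0,"fingers":0},{"x":-30,"y":0,"z":-165,"roll":0,"fingers":0}]' 
python3 - <<'E'
from h import *
c=cam('wrist');cv2.imwrite('pics/w18.png',c['color'][:,:,::-1])
c=cam('top');cv2.imwrite('pics/t18.png',c['color'][:,:,::-1])
w=cam('wrist')
for z in (.09,.1,.11): print(z,wm(ray(w,(0,0),z)*1000).round(1)[0])
go(*mw(-25,134),145,A)
E
```

```text
time: 49.58
tool_pos: [0.449, 0.1871, 0.2387]
eef_rot: [0.999, 0.047, -0.0, 0.0]
force: [0.7, -0.1, 0.1]
finger_gap: 0.0006
0.09 [ 62.8 270.4]
0.1 [ 58.9 262.2]
0.11 [ 55.1 254. ]
at [448.9 187.  237.8] th 0.0945 q6 0.94 -> x 72.9 y -61.1 z 92.5 roll 0.0007
```

View pics/w18.png

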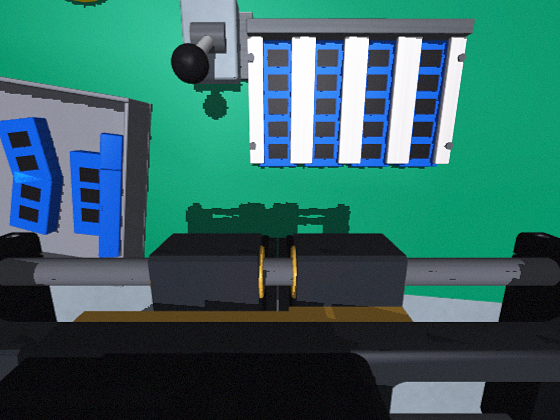

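View pics/t18.png

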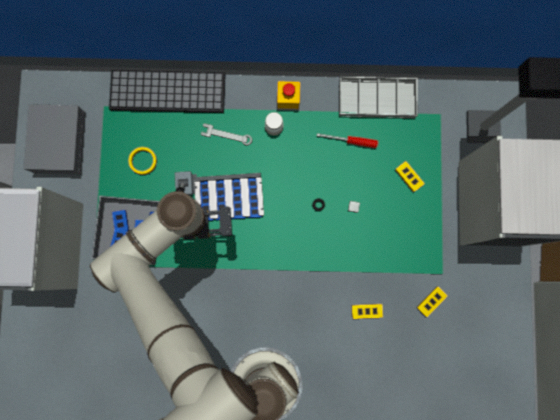

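All four lanes are filled home, with the near ends level at rows 163–166. The three odd boats are in the bin and the knob is at (190,62). Next is the lever.

```bash
python3 - <<'E'
from h import *
w=cam('wrist')
for z in (.095,.105,.115): print(z,wm(ray(w,(190,62),z)*1000).round(1)[0],wm(ray(w,[(171,62),(209,62)],z)*1000).round(1).tolist())
E
python3 -m jog '[{"x":73,"y":-61,"z":0,"roll":0,"fingers":0},{"x":73,"y":-61,"z":0,"roll":0,"fingers":0},{"x":73,"y":-61,"z":0,"roll":0,"fingers":0},{"x":73,"y":-61,"z":0,"roll":0,"fingers":0},{"x":73,"y":-61,"z":0,"roll":0,"fingers":0},{"x":73,"y":-61,"z":0,"roll":0,"fingers":0}]' 
python3 - <<'E'
from h import *
go(*mw(-25,134),150,A)
E
```

```text
0.095 [ 21.7 137. ] [[21.7, 150.9], [21.7, 123.1]]
0.105 [ 19.5 134.3] [[19.5, 147.6], [19.5, 121.0]]
0.115 [ 17.3 131.6] [[17.3, 144.3], [17.3, 118.9]]
time: 50.28
tool_pos: [0.5156, 0.2542, 0.2382]
eef_rot: [0.999, 0.047, -0.001, 0.001]
force: [0.2, 0.5, 0.4]
finger_gap: 0.0006
at [515.6 254.2 238.2] th 0.0942 q6 0.93 -> x 0.2 y -0.5 z 88.2 roll 0.0004
```

```bash
python3 -m jog '[{"x":0,"y":0,"z":40,"roll":0,"fingers":0},{"x":0,"y":0,"z":75,"roll":0,"fingers":0},{"x":0,"y":0,"z":87,"roll":0,"fingers":0},{"x":0,"y":0,"z":87,"roll":0,"fingers":0},{"x":15,"y":0,"z":87,"roll":0,"fingers":0},{"x":25,"y":0,"z":87,"roll":0,"fingers":0},{"x":35,"y":0,"z":87,"roll":0,"fingers":0},{"x":45,"y":0,"z":87,"roll":0,"fingers":0}]' 
python3 - <<'E'
from h import *
p,t,M,o=pose(); print(wm(p[:2]),p[2],o['force'])
E
```

```text
time: 50.95
tool_pos: [0.562, 0.2594, 0.1537]
eef_rot: [0.999, 0.047, 0.001, -0.001]
force: [-1.5, -0.3, 1.1]
finger_gap: 0.0003
[[ 21.69745792 134.44896578]] 153.6907477340272 [-1.53857143 -0.26411755  1.06066446]
```

```bash
python3 -m jog '[{"x":8,"y":0,"z":0,"roll":0,"fingers":0},{"x":16,"y":0,"z":0,"roll":0,"fingers":0},{"x":24,"y":0,"z":0,"roll":0,"fingers":0},{"x":32,"y":0,"z":0,"roll":0,"fingers":0},{"x":40,"y":0,"z":0,"roll":0,"fingers":0},{"x":44,"y":0,"z":0,"roll":0,"fingers":0},{"x":47,"y":0,"z":0,"roll":0,"fingers":0}]' 
python3 - <<'E'
from h import *
p,t,M,o=pose(); print(wm(p[:2]),p[2],o['force'])
c=cam('wrist');cv2.imwrite('pics/w19.png',c['color'][:,:,::-1])
E
python3 -m jog '[{"x":2,"y":0,"z":0,"roll":0,"fingers":0},{"x":4,"y":0,"z":0,"roll":0,"fingers":0},{"x":4,"y":0,"z":0,"roll":0,"fingers":0}]' 
python3 - <<'E'
from h import *
p,t,M,o=pose(); print(wm(p[:2]),p[2],o['force'])
E
```

```text
time: 51.53
tool_pos: [0.6081, 0.2633, 0.1516]
eef_rot: [0.999, 0.047, -0.001, 0.0]
force: [-4.2, 0.2, 0.1]
finger_gap: 0.0005
[[ 67.98385218 134.06810318]] 151.57130021238845 [-4.20962824  0.16949142  0.12606757]
time: 51.83
tool_pos: [0.6089, 0.2635, 0.1512]
eef_rot: [0.999, 0.047, -0.004, 0.001]
force: [-9.0, 0.1, 2.3]
finger_gap: 0.0004
[[ 68.79273289 134.15612529]] 151.20204808076016 [-8.96546404  0.11387214  2.25048312]
```

View pics/w19.png

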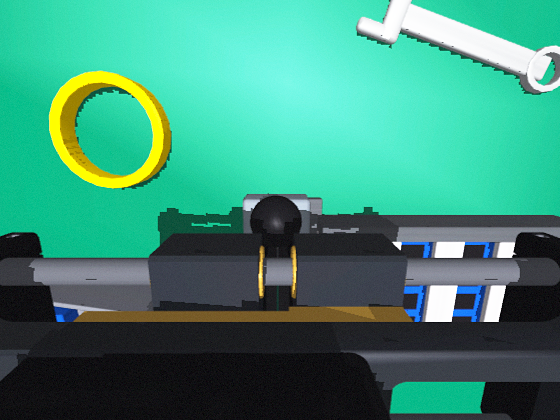

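```bash
python3 -m jog '[{"x":3,"y":0,"z":0,"roll":0,"fingers":0},{"x":5,"y":0,"z":0,"roll":0,"fingers":0},{"x":5,"y":0,"z":0,"roll":0,"fingers":0}]' 
python3 -m jog '[{"x":-20,"y":0,"z":0,"roll":0,"fingers":0},{"x":-40,"y":0,"z":0,"roll":0,"fingers":0},{"x":-50,"y":0,"z":-40,"roll":0,"fingers":0},{"x":-80,"y":0,"z":-80,"roll":0,"fingers":0},{"x":-120,"y":0,"z":-90,"roll":0,"fingers":0},{"x":-150,"y":0,"z":-90,"roll":0,"fingers":0},{"x":-150,"y":0,"z":-90,"roll":0,"fingers":0},{"x":-150,"y":0,"z":-90,"roll":0,"fingers":0}]' 
python3 - <<'E'
from h import *
p,t,M,o=pose(); print(wm(p[:2]),p[2],o['force'])
c=cam('wrist');cv2.imwrite('pics/w20.png',c['color'][:,:,::-1])
E
```

```text
time: 52.08
tool_pos: [0.6102, 0.2637, 0.1509]
eef_rot: [0.999, 0.047, -0.008, 0.002]
force: [-18.9, 2.4, 8.3]
finger_gap: 0.0006
time: 52.75
tool_pos: [0.4665, 0.2504, 0.2439]
eef_rot: [0.999, 0.048, 0.002, -0.001]
force: [0.9, -0.3, 0.5]
finger_gap: 0.0006
[[-74.19611312 134.43435698]] 243.90480374921293 [ 0.88732109 -0.31489237  0.46166049]
```

View pics/w20.png

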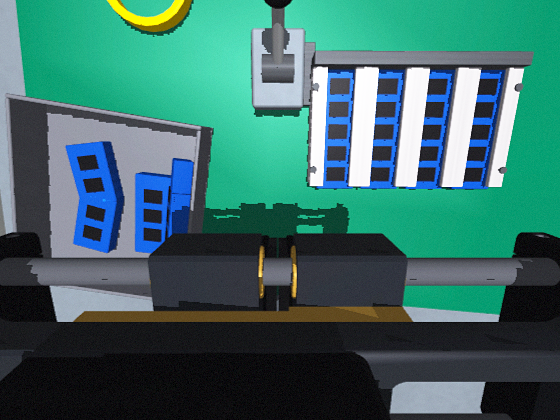

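```bash
python3 -m jog '[{"x":-70,"y":350,"z":0,"roll":0,"fingers":0},{"x":-70,"y":350,"z":0,"roll":0,"fingers":0},{"x":-70,"y":350,"z":0,"roll":0,"fingers":0},{"x":-70,"y":350,"z":0,"roll":0,"fingers":0},{"x":-70,"y":350,"z":0,"roll":0,"fingers":0},{"x":-70,"y":350,"z":0,"roll":0,"fingers":0},{"x":-70,"y":350,"z":0,"roll":0,"fingers":0},{"x":-70,"y":350,"z":0,"roll":0,"fingers":0},{"x":-70,"y":350,"z":0,"roll":0,"fingers":0},{"x":-70,"y":350,"z":0,"roll":0,"fingers":0}]' 
python3 - <<'E'
from h import *
c=cam('top')
cv2.imwrite('pics/t21.png',cv2.resize(c['color'][140:280,90:290,::-1],None,fx=4,fy=4,interpolation=cv2.INTER_CUBIC))
cv2.imwrite('pics/t21f.png',c['color'][:,:,::-1])
E
```

```text
time: 53.63
tool_pos: [0.4313, -0.1085, 0.242]
eef_rot: [0.999, 0.044, -0.0, 0.0]
force: [-0.2, 0.2, -0.2]
finger_gap: 0.0006
```

View pics/t21.png

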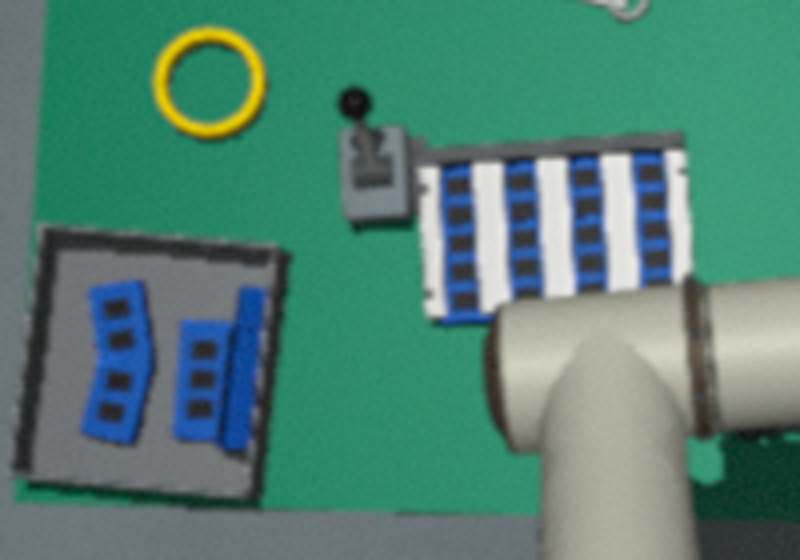

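View pics/t21f.png

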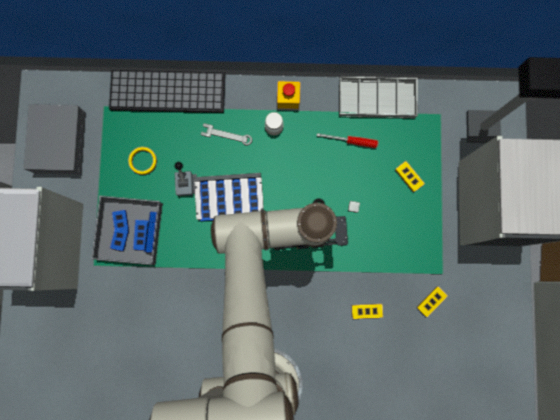

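```bash
python3 - <<'E'
from h import *
# w20 pose reconstruct: use saved image with pose at that time
img=cv2.imread('pics/w20.png')[:,:,::-1]
c=cam('wrist'); c["color"]=img
T=np.eye(4);
th=np.arctan2(2*.048*.999,.999**2-.048**2)
from scipy.spatial.transform import Rotation as R
T[:3,:3]=R.from_quat([.999,.048,.002,-.001]).as_matrix();T[:3,3]=[.4665,.2504,.2439]
W=T@c["mount"];c["R"]=W[:3,:3];c["p"]=W[:3,3]
m=blue(c)
for a,b in ((326,352),(376,400),(426,450),(474,500)):
    s=m[60:230,a:b]; rows=np.where(s.sum(1)>255*8)[0]+60
    uv=[((a+b)/2,rows.max()),((a+b)/2,rows.min())]
    print(uv,wm(ray(c,uv,.018)*1000).round(1).tolist(), wm(ray(c,uv[:1],.0)*1000).round(1).tolist())
E
```

```text
[(339.0, np.int64(188)), (339.0, np.int64(69))] [[-61.4, 67.3], [58.9, 73.8]] [[-64.4, 63.4]]
[(388.0, np.int64(188)), (388.0, np.int64(69))] [[-61.2, 13.4], [59.0, 24.8]] [[-64.3, 6.5]]
[(438.0, np.int64(188)), (438.0, np.int64(69))] [[-61.1, -41.5], [59.1, -25.1]] [[-64.1, -51.5]]
[(487.0, np.int64(188)), (487.0, np.int64(70))] [[-60.9, -95.3], [58.3, -74.2]] [[-64.0, -108.3]]
```

All four boats read −61 at the near end and +58 to +59 at the stop, so they are fully home. The lever is thrown and the arm is clear. Handing in.

```bash
python3 -c "
from bench import r
o=r.get_obs();print(o['time'],abs(o['qvel']).max() if hasattr(o['qvel'],'max') else o['qvel'],o['force'])
print(r.hand_in())"
```

```text
53.7333 0.04284149130175906 [ 0.58367491  0.26470135 -1.19967809]
the job is handed in; nothing more can be done
None
```

The batch is sorted and loaded, the clamp lever is thrown over, and the job was handed in at about 54 s, with no verdict reported.

- **Rejects:** the bent, short and chipped boats are all in the grey bin. The chipped one landed tilted on its side between the short boat and the bin wall, but it lies inside the rim.
- **Sound boats:** all four were slid into their own lanes and pushed against the stop until the arm stalled at 12–15 N. The last wrist image puts their near ends at about x = −61 and their far ends at about +58 to +59 in the magazine's frame. Home is −62 and +58, so they agree within the roughly 2 mm calibration.
- **Lever:** it was pushed until it stopped at about 19 N, and the images show it leaning away from the robot.
- **Other things on the bench:** in the last top image everything visible stands where it did. The arm hides most of the black ring in that picture, so I checked its place only in the earlier ones.

I saw no boat knocked aside and no slackening of the grip. No check failed or disagreed.

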